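# Press the brass inserts into a tray of hex knob blanks

### The arm

A 6-joint arm with a two-finger parallel gripper is mounted at the origin on the work surface. World frame = base frame: x ahead of the robot, y to its left, z up, the work surface at z = 0. Lengths are in m, angles in rad, forces in N, time in s.
With the tool pointing down it reaches from about 0.35 to 0.8 m from the base axis. Payload 7.3 kg.
Tool frame: the origin (TCP) lies at the very end of the fingers, on their centre line; the grasp point (between the pads) lies 19 mm behind it; z points along the fingers, y is the line along which they close (so a half turn about z gives the same grasp; the last joint's range is limited). The gripper opens to 85 mm and grips with 20 to 120 N. Pads are 22 mm wide; open, the fingers measure 114 mm over their backs; the gripper's body (76 mm by 85 mm) begins 54 mm behind the grasp point. The pads swing forward as they close: fully open they stand 13 mm farther back than shut.
Start: joints at [-0.146, 0.342, 1.524, -0, 1.275, -0.146], TCP at [0.525, 0, 0.231] pointing down, gripper open.
Joint ranges: [-2.53, 2.53], [-0.77, 2.02], [0.04, 2.7], [-1, 4.14], [0.28, 2.66], [-3.11, 3.11]. Speed limits (rad/s): [2.57, 2.57, 3.14, 3.14, 3.14, 3.14].

### API

Orientations are given as a 3x3 rotation matrix whose columns are the frame's x, y, z axes.
In Python, from station import bot gives the robot as it stands. The module is installed in compiled form; this text tells all that it offers.
- The arm moves only by the tool jog_arm, never from a script. Its argument "increments" is a list of rows, each a list of 7 numbers: the shift along the tool's x, y, z in mm, then the turn, a rotation vector about the tool's x, y, z in rad, then the gripper command: -1 is shut, 1 is fully open, values between are in proportion. A call has 1 to 20 rows; each row shifts and turns the commanded pose from where the row before left it, along the tool's axes as they then stand; what a row does not reach is not made up. A row lasts 1/8 s, in which the tool goes at most 62.5 mm and 10.7 degrees, less where a joint would pass 70% of its speed; a pose out of reach is approached as far as the arm can. A call with a gripper value outside its range is refused whole. The fingers move at their own pace and stop on an object; "squeeze" is the grip in N (left out, the last holds). Time passes only in rows, so rows that do not move let the fingers close. It gives the time, the measured TCP pose, the force, the opening and the grip force at its end, in the units of the state.
- bot.get_state(): the state, without advancing time (a new reading comes with each control period).
- bot.get_image(name): name is "scene" or "side" or "wrist"; returns the picture (420x560x3 uint8, red, green, blue); there is no depth.
- bot.get_calibration(name): a dict with "K" (3x3 intrinsics, pixels), "rvec" (rotation vector, rad) and "tvec" (3), from world to camera coordinates, as OpenCV has them; the wrist camera has in their place "hand_eye" (4x4, takes a point from camera to tool coordinates, whose origin is the TCP and whose axes are the flange's). Camera axes: x right, y down, z forward; pixel columns grow to the right and rows downward; lengths in m; the calibration is good to about 2 mm. A picture is of the moment at which its call begins: read the wrist's pose just before it. get_calibration takes no time and is no camera call.
- bot.sign_off(): hands the job in; it is judged then, once.
The state is a dict: "time": time; "q": joint angles; "joint_vel": joint speeds; "joint_efforts": joint torques, N m; "position": TCP position; "orientation": TCP orientation; "wrist_force": force on the tool from outside, world axes, zero at the start; "torque": the same for the moment, N m; "finger_gap": finger opening in m; "grasp_force": force on a finger pad.
Only numpy, scipy, OpenCV 4.12 (cv2) and the standard library are available. Lean on these libraries where they do the work, as an engineer would, in place of code of your own. Each camera call takes 0.05 s, during which the arm holds its last target. There are 200 camera calls.

### The job

Stand all the hexagonal knob blanks, brass insert up, in the channel of the aluminium tray while it is on the plywood infeed board, each turned so that two of its flats fit between the channel's bars and it sits right down on the tray's floor. Slide the loaded tray (do not lift it off) up over the step on to the press bed until it is fully home against the end stop, press the treadle down to its stop so that every insert goes in and let it spring up, then draw the tray back out so that it lies flat on the infeed board, clear of the bed, with all the blanks still standing in it. Leave everything else on the bench alone.

Things in the scene. Friction and masses are not known exactly. Their poses are not given: they have to be found in the camera images.
- press: green bench press, fixed. Origin on the table under the middle of its ram; x away from the robot, y along the tray's way in (board to bed), z up. The ram's platen (46 x 180 mm, centred) hangs 48 mm above the bed, and 30.5 mm above it with the treadle at its stop. Column at x = 60 to 110 mm; head above x = -40 mm, y within 38 mm, 160 to 255 mm above the table
- bed_stop (a point): foot of the bed's end stop (18 mm high), on the middle line, axes as the press: press y = +116 mm. Steel bed 110 mm wide, top 30 mm above the table, from press y = -100 mm to past the stop. Side guides 10 mm high leave a 72 mm lane centred on x = 0, with a flared mouth (about 110 mm wide at press y = -122 mm). The home tray's front touches the stop
- infeed (a point): middle of the top of the plywood infeed board, axes as the press: press y = -271 mm. Board 125 mm (x) by 338 mm (y, press y = -440 to -102 mm), top 26 mm above the table: the bed is a step of 4 mm up from it
- treadle (a joint): angle of the press's spring treadle in rad: 0 up (its rest), 0.22 down at its stop. Pressed at the pad it takes some 3 N at first and up to about 16 N as the platen pushes the inserts in; it springs back up by itself when let go
- treadle_pad (a point): point on the middle line of the treadle's foot plate, on its top, to be pressed straight down: 48 mm above the table at rest, sinks 17 mm to the stop. Plate dark steel with rubber ribs, 85 mm wide, 88 mm long, hinged at the front of the press 80 mm behind this point (22 mm above the table), sloping up towards the robot (17 degrees at rest)
- tray: aluminium fixture tray, 0.45 kg, loose, on the infeed board at the start. Origin at the centre of its underside, y along its length (towards the press), z up. Floor 64 mm (x) by 180 mm (y), 4 mm thick; its front edge (+y) is bent up at 22 degrees as a runner, ending at y = +112 mm, 13 mm high; a handle stands at its back (-y) end
- tray_channel (a point): middle of the tray's channel, on the floor's top (4 mm above the tray's underside), axes as the tray. Two round steel bars 6 mm thick lie along the floor, 29 mm apart (x within 14.5 mm); end bars close the channel at y = +-86 mm. Blanks stand between the bars with two flats facing them (square to tray x), up to five in a row; bar tops 6 mm above the floor
- tray_handle (a point): middle of the top edge of the tray's handle: an upright plate 36 mm wide (tray x), 8 mm thick (tray y), its top 40 mm above the tray's underside, 160 mm behind the tray's origin, joined to the floor by a flat strap 24 mm wide and 4 mm thick at the underside. Pushed along here, the tray rides up a small step on its bent front by itself if the grip leaves it free to tip a little
- knob1: hexagonal knob blank of dark grey-green recycled plastic, 26 mm across flats, 30 mm across corners, 26 mm tall, 25 g; origin at the centre of its underside, z up its axis, x square to one pair of flats (others every 60 degrees). A brass insert, 10 mm across, stands 4.5 mm proud of the middle of its top. All blanks are alike; three to five are there, the others absent
- insert1 (a joint): how far the brass insert of knob1 has been pressed in, in m: 0 as found (4.5 mm proud), about 0.004 when home; takes about 1.5 N and stays where it is pushed
- knob2: hexagonal knob blank of dark grey-green recycled plastic, 26 mm across flats, 30 mm across corners, 26 mm tall, 25 g; origin at the centre of its underside, z up its axis, x square to one pair of flats (others every 60 degrees). A brass insert, 10 mm across, stands 4.5 mm proud of the middle of its top. All blanks are alike; three to five are there, the others absent
- insert2 (a joint): how far the brass insert of knob2 has been pressed in, in m: 0 as found (4.5 mm proud), about 0.004 when home; takes about 1.5 N and stays where it is pushed
- knob3: hexagonal knob blank of dark grey-green recycled plastic, 26 mm across flats, 30 mm across corners, 26 mm tall, 25 g; origin at the centre of its underside, z up its axis, x square to one pair of flats (others every 60 degrees). A brass insert, 10 mm across, stands 4.5 mm proud of the middle of its top. All blanks are alike; three to five are there, the others absent
- insert3 (a joint): how far the brass insert of knob3 has been pressed in, in m: 0 as found (4.5 mm proud), about 0.004 when home; takes about 1.5 N and stays where it is pushed
- knob4: hexagonal knob blank of dark grey-green recycled plastic, 26 mm across flats, 30 mm across corners, 26 mm tall, 25 g; origin at the centre of its underside, z up its axis, x square to one pair of flats (others every 60 degrees). A brass insert, 10 mm across, stands 4.5 mm proud of the middle of its top. All blanks are alike; three to five are there, the others absent
- insert4 (a joint): how far the brass insert of knob4 has been pressed in, in m: 0 as found (4.5 mm proud), about 0.004 when home; takes about 1.5 N and stays where it is pushed
- knob5: hexagonal knob blank of dark grey-green recycled plastic, 26 mm across flats, 30 mm across corners, 26 mm tall, 25 g; origin at the centre of its underside, z up its axis, x square to one pair of flats (others every 60 degrees). A brass insert, 10 mm across, stands 4.5 mm proud of the middle of its top. All blanks are alike; three to five are there, the others absent
- insert5 (a joint): how far the brass insert of knob5 has been pressed in, in m: 0 as found (4.5 mm proud), about 0.004 when home; takes about 1.5 N and stays where it is pushed
- screwdriver: bystander, to be left alone: screwdriver with yellow handle, 190 mm, lying along its x axis
- nut: bystander, to be left alone: large steel hexagon nut, 30 mm across flats, 14 mm tall, without a brass insert
- disc1: bystander, to be left alone: flat yellowish plastic disc, 76 mm across
- offcut: bystander, to be left alone: wooden offcut 100 x 60 x 40 mm
- pliers: bystander, to be left alone: pliers
- tape: bystander, to be left alone: roll of tape, 90 mm across

How it is judged:
By the outcome, as a careful person would: the job done as asked, in the order asked, and still so for the second after the job is handed in, with the robot touching nothing.
Of knob1, knob2, knob3, knob4, knob5 only 3 to 5 are there at a start; the rules pass over those that are not, and their reading is None.
At some moment in a run one of knob1, knob2, knob3, knob4, knob5 may be knocked a few centimetres aside while the robot is not near it.
Once in a run the grip may slacken for a moment while it holds something.
It also fails if it takes over 210 s, if anything falls off the work surface, if the arm or the gripper's body presses on something with over 40 N, if the wrist force passes 120 N, or if a joint passes its speed limit or range.

## Working session

There is one attempt and no reset: what is moved stays moved. The work goes in short steps, Python scripts to look and compute and a tool call to move; the robot and the scene stay as the last step left them, time stands still between calls to the robot, and variables do not carry over. Pictures are saved under pics/ and viewed, at most 14 in all, crops included, and the job is handed in when it is done.

Besides the shell and the picture viewer there is one more tool, called after "Emit:" as a command line: name --pt "numbers of a row" for each row, then --argument value for the rest. jog_arm: Moves the arm, as the interface text tells. Its arguments: {"type":"object","properties":{"increments":{"type":"array","items":{"type":"array","items":{"type":"number"}}},"squeeze":{"type":"number"}},"required":["increments"]}

```bash
mkdir -p pics; ls
python3 - <<'E'
from station import bot
import cv2,json
s=bot.get_state();print(s)
for n in("scene","side","wrist"):
    im=bot.get_image(n);cv2.imwrite(f"pics/{n}0.png",im[:,:,::-1]);print(n,bot.get_calibration(n))
E
```

```text
pics
{'time': 0.0, 'q': array([-1.45989898e-01,  3.42715240e-01,  1.52503639e+00, -2.80937774e-05,
        1.27539665e+00, -1.45989145e-01]), 'joint_vel': array([ 0.00116232, -0.00189242,  0.00062304, -0.00079136,  0.00083848,
       -0.00026433]), 'joint_efforts': array([ 5.72253757e-04, -4.33677435e+01, -2.46005630e+01, -7.37992127e-05,
        7.83137977e-03, -1.18290802e-05]), 'position': array([5.24589783e-01, 7.93624602e-05, 2.30623082e-01]), 'orientation': array([[-7.29320036e-06,  9.99998810e-01, -1.54299325e-03],
       [ 9.99999980e-01,  7.60135987e-06,  1.99709625e-04],
       [ 1.99721116e-04, -1.54299176e-03, -9.99998790e-01]]), 'wrist_force': array([ 0.29682947,  0.08042462, -0.49706126]), 'torque': array([-0.04051597,  0.02127894,  0.02468851]), 'grasp_force': 0.0, 'finger_gap': 0.08560647313334498}
scene {'K': array([[415.52865944,   0.        , 272.73290564],
       [  0.        , 415.52865944, 211.92490333],
       [  0.        ,   0.        ,   1.        ]]), 'rvec': array([ 1.08684931,  2.26337669, -1.11837326]), 'tvec': array([ 0.31059005, -0.17000376,  1.67253987])}
side {'K': array([[526.66794287,   0.        , 284.64788667],
       [  0.        , 526.66794287, 223.05710126],
       [  0.        ,   0.        ,   1.        ]]), 'rvec': array([ 2.20822251, -0.30456368,  0.17421654]), 'tvec': array([-0.49079362,  0.1428888 ,  1.37467673])}
wrist {'K': array([[301.09553051,   0.        , 281.07275912],
       [  0.        , 301.09553051, 207.84166667],
       [  0.        ,   0.        ,   1.        ]]), 'hand_eye': array([[ 2.34384690e-04, -9.56697891e-01, -2.91082618e-01,
         7.34772162e-02],
       [ 9.99999278e-01,  5.67224568e-04, -1.05907398e-03,
        -1.82288164e-04],
       [ 1.17832306e-03, -2.91082160e-01,  9.56697333e-01,
        -1.42966838e-01],
       [ 0.00000000e+00,  0.00000000e+00,  0.00000000e+00,
         1.00000000e+00]])}
```

Run:
```python
import cv2,numpy as np
a=cv2.imread('pics/scene0.png');b=cv2.imread('pics/side0.png');
cv2.imwrite('pics/scene0b.png',cv2.resize(a,(800,600)));cv2.imwrite('pics/side0b.png',cv2.resize(b,(800,600)))
```

```text
(no output)
```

View pics/scene0b.png

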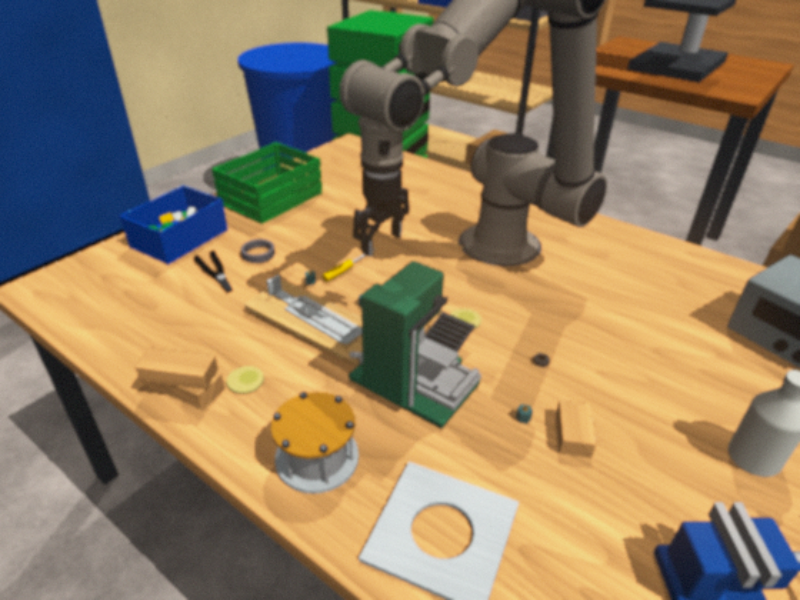

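View pics/side0b.png

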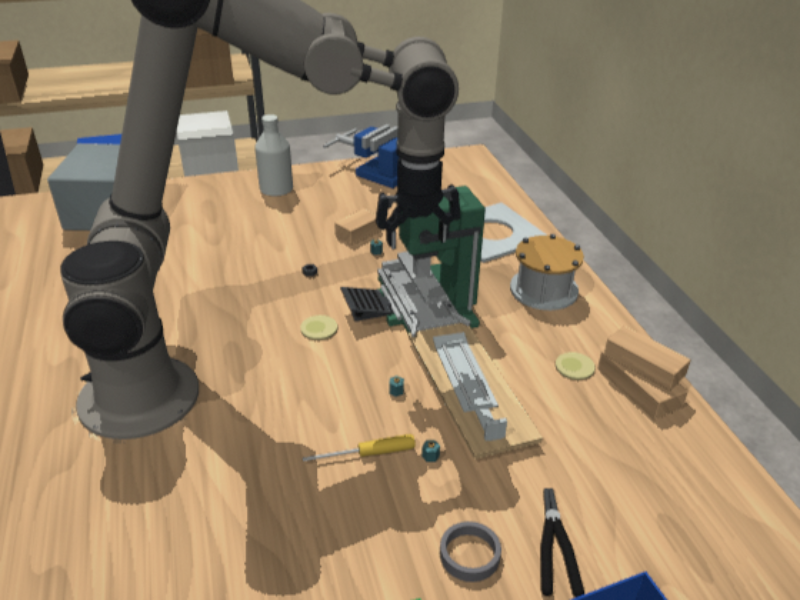

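View pics/wrist0.png

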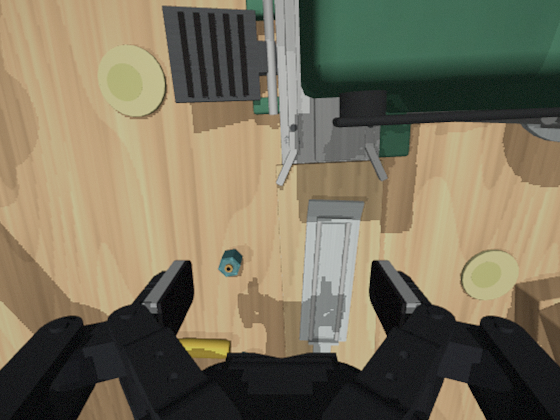

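```bash
cat > h.py <<'E'
import numpy as np, cv2
from station import bot
from scipy.spatial.transform import Rotation as Rn
def snap(n,tag=None):
    s=bot.get_state(); im=bot.get_image(n)
    if tag: cv2.imwrite(f'pics/{tag}.png',im[:,:,::-1]); np.savez(f'pics/{tag}.npz',R=s['orientation'],p=s['position'])
    return im,s
def cam(n,s=None):
    c=bot.get_calibration(n)
    if n=='wrist':
        T=c['hand_eye'];R=s['orientation'];return c['K'],R@T[:3,:3],R@T[:3,3]+s['position']
    R=cv2.Rodrigues(c['rvec'])[0];return c['K'],R.T,-R.T@c['tvec']
def load(tag):
    z=np.load(f'pics/{tag}.npz');return cv2.imread(f'pics/{tag}.png')[:,:,::-1],{'orientation':z['R'],'position':z['p']}
def ray(n,px,z,s=None):
    K,R,t=cam(n,s);px=np.atleast_2d(px).astype(float)
    d=(np.c_[px,np.ones(len(px))]@np.linalg.inv(K).T)@R.T
    return (t+d*((z-t[2])/d[:,2])[:,None])[:,:2]
def proj(n,P,s=None):
    K,R,t=cam(n,s);q=(np.atleast_2d(P)-t)@R@K.T;return q[:,:2]/q[:,2:]
def teal(im,amin=30):
    h=cv2.cvtColor(im,cv2.COLOR_RGB2HSV)
    m=cv2.inRange(h,(82,60,15),(105,255,150))
    n,l,st,c=cv2.connectedComponentsWithStats(m)
    return m,[(st[i],c[i]) for i in range(1,n) if st[i,4]>=amin]
E
python3 - <<'E'
from h import *
_,R,p=0,None,None
s=bot.get_state()
for n in('scene','side','wrist'):
    im=cv2.imread(f'pics/{n}0.png')[:,:,::-1]
    for st,c in teal(im)[1]:
        if st[4]<1500: print(n,st,c.round(1),ray(n,c,0.013,s).round(3), im[int(c[1]),int(c[0])])
E
```

```text
scene [229  31   7  66  88] [231.4  62.9] [[-0.651 -1.258]] [21 66 51]
scene [182  98  32   9  51] [198.6 101.9] [[-0.073 -0.952]] [30 84 79]
scene [103 156  19   6  52] [110.9 158.8] [[ 0.565 -0.796]] [  4  90 164]
side [260 169   7   9  54] [263.  173.2] [[0.542 0.367]] [37 60 61]
side [273 265   9  12  82] [277.4 270.7] [[ 0.459 -0.11 ]] [ 65 105 107]
side [296 309  12  14 112] [301.2 316.4] [[ 0.471 -0.281]] [54 88 91]
wrist [219 250  23  26 365] [230.4 261.5] [[ 0.457 -0.111]] [ 93 134 134]
```

Emit:
jog_arm --pt "-50 0 -20 0 0 0 1" --pt "-50 0 -20 0 0 0 1" --pt "-50 0 -20 0 0 0 1" --pt "0 0 0 0 0 0 1" --pt "0 0 0 0 0 0 1"

```text
time: 0.78
position: [0.5247, -0.1496, 0.2907]
orientation: [[0.001, 1.0, -0.001], [1.0, -0.001, 0.001], [0.001, -0.001, -1.0]]
wrist_force: [-0.4, 0.6, -0.1]
finger_gap: 0.0854
grasp_force: 0.0
```

Run:
```python
from h import *
im,s=snap('wrist','w1');print(s['position'],s['time'],s['wrist_force'])
cv2.imwrite('pics/w1b.png',cv2.resize(im[:,:,::-1],(800,600),interpolation=cv2.INTER_CUBIC))
for st,c in teal(im)[1]: print(st,c.round(1),ray('wrist',c,.02,s).round(3))
```

```text
[ 0.52466658 -0.14958277  0.29065227] 0.775 [-0.35800274  0.64845709 -0.13436628]
[221 134  22  21 275] [231.9 143.2] [[ 0.457 -0.111]]
[236 245  19  23 277] [245.5 255.6] [[ 0.47  -0.277]]
```

View pics/w1b.png

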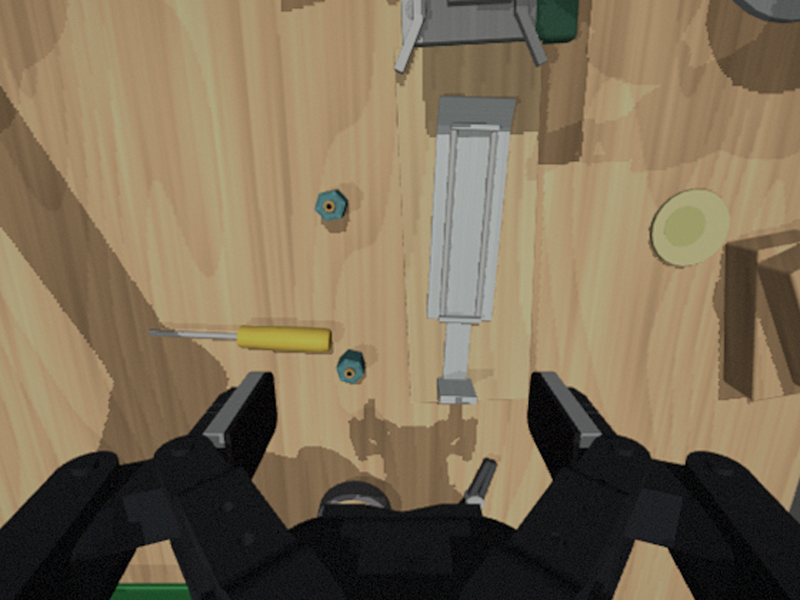

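Run:
```python
from h import *
im,s=load('w1')
def r(n,x,y,z): print(n,(1e3*ray('wrist',(np.array([x,y])+.5)*.7-.5,z,s)[0]).round(1))
for n,x,y,z in [('floorBL',428,318,.03),('floorBR',491,321,.03),('lipL',441,97,.039),('lipR',516,98,.039),('foldL',437,133,.03),('foldR',511,136,.03),
('bar L top',454,130,.036),('bar R top',496,131,.036),('barL bot',443,316,.036),('barR bot',478,318,.036),
('handle',457,398,.066),('hL',438,403,.066),('hR',476,403,.066),
('boardTL',397,90,.026),('boardBL',410,400,.026),('boardTR',539,170,.026),('boardBR',531,398,.026),
('bed front L',416,45,.03),('bed front R',525,41,.03),('flareL tip',401,71,.04),('flareR tip',541,64,.04),('flareLin',419,22,.04),('flRin',520,14,.04),('insA',329,206,.0305),('insB',350,373,.0305)]: r(n,x,y,z)
```

```text
floorBL [ 549.9 -220.3]
floorBR [ 612.7 -223.5]
lipL [556.8 -20.2]
lipR [619.8 -21. ]
foldL [554.8 -47.9]
foldR [619.9 -50.4]
bar L top [568.9 -45.9]
bar R top [605.3 -46.7]
barL bot [ 564.1 -216.1]
barR bot [ 598.5 -218.2]
handle [ 576.9 -289. ]
hL [ 558.8 -294.5]
hR [ 595.4 -294.4]
boardTL [519.7 -12.8]
boardBL [ 532.5 -314.6]
boardTR [648.4 -79.1]
boardBR [ 661.4 -312.1]
bed front L [535.7  20.7]
bed front R [626.1  23.6]
flareL tip [523.2  -0.7]
flareR tip [638.1   4.4]
flareLin [537.6  34.7]
flRin [618.1  40.2]
insA [ 456.8 -110.8]
insB [ 470.1 -280.6]
```

Emit:
jog_arm --pt "8 -14 40 0 0 0 1" --pt "8 -14 40 0 0 0 1" --pt "8 -14 40 0 0 0 1" --pt "8 -14 40 0 0 0 1" --pt "8 -12 40 0 0 0 1" --pt "0 0 0 0 0 0 1" --pt "0 0 0 0 0 0 1"

```text
time: 1.7
position: [0.4584, -0.1099, 0.0926]
orientation: [[-0.001, 1.0, 0.002], [1.0, 0.001, -0.001], [-0.001, 0.002, -1.0]]
wrist_force: [0.0, -1.4, 0.3]
finger_gap: 0.0861
grasp_force: 0.0
```

```bash
cat >> h.py <<'E'
def hexfind(im,s,ztop=.026,near=None,n='wrist'):
    """top hexagon centre from insert (orange) and yaw of flats from outline"""
    h=cv2.cvtColor(im,cv2.COLOR_RGB2HSV)
    m,L=teal(im,80)
    out=[]
    for st,c in L:
        x,y,w,hh,a=st
        if a>4000: continue
        sub=np.zeros_like(m);sub[y-3:y+hh+3,x-3:x+w+3]=m[y-3:y+hh+3,x-3:x+w+3]
        ori=cv2.inRange(h,(5,90,40),(28,255,255));o=np.zeros_like(m);o[y:y+hh,x:x+w]=ori[y:y+hh,x:x+w]
        cn,_=cv2.findContours(cv2.morphologyEx(sub,cv2.MORPH_CLOSE,np.ones((7,7))),cv2.RETR_EXTERNAL,cv2.CHAIN_APPROX_NONE)
        cn=max(cn,key=cv2.contourArea)
        yy,xx=np.nonzero(o);ins=(xx.mean(),yy.mean()) if len(xx)>4 else None
        P=ray(n,cv2.convexHull(cn)[:,0],ztop,s)
        out.append((st,None if ins is None else (1e3*ray(n,ins,ztop+.0045,s)[0]).round(1),(1e3*ray(n,c,ztop*.6,s)[0]).round(1),(P*1e3).round(1)))
    return out
E
python3 - <<'E'
from h import *
im,s=snap('wrist','w2');print(s['position'])
for o in hexfind(im,s): print(o[:3])
x,y=hexfind(im,s)[0][0][:2]
cv2.imwrite('pics/w2c.png',cv2.resize(im[y-30:y+80,x-40:x+80,::-1],None,fx=5,fy=5,interpolation=cv2.INTER_CUBIC));print(x,y)
E
```

```text
[ 0.45840664 -0.1098971   0.09255039]
(array([ 261,  196,   38,   44, 1045], dtype=int32), array([ 459.7, -106.8]), array([ 457.1, -110.7]))
261 196
```

View pics/w2c.png

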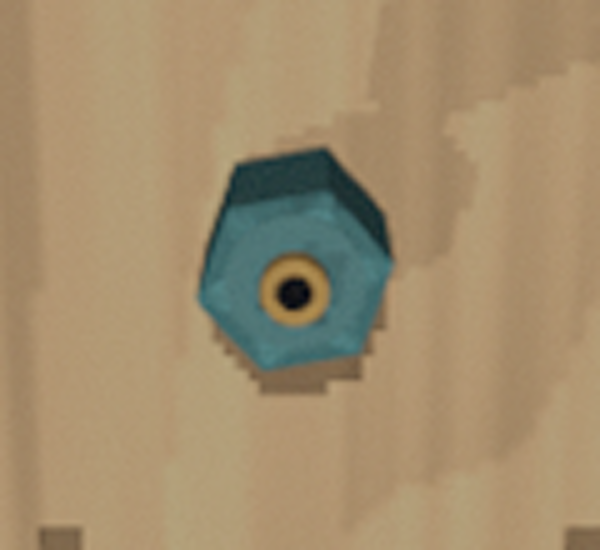

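Run:
```python
from h import *
im,s=load('w2')
c=np.array([(230,208),(338,193),(391,262),(362,352),(268,370),(200,298),(295,290)])/5+np.array([221,166])-.4
P=ray('wrist',c[:6],.026,s)*1e3;print(P.round(1),P.mean(0),ray('wrist',c[6],.0305,s)*1e3)
d=P-P.mean(0);a=np.arctan2(d[:,1],d[:,0]);print('radius',np.hypot(*d.T),'corner mod60',np.angle(np.exp(6j*a).mean())/6)
im,s=cv2.imread('pics/wrist0.png')[:,:,::-1],dict(position=np.array([.52459,.00008,.23062]),orientation=np.array([[0,1,-.0015],[1,0,.0002],[.0002,-.0015,-1]]))
for n,x,y,z in [('padL near top',163,7,.06),('padL near bot',176,103,.06),('far top',255,12,.035),('far bot',265,100,.035)]: print(n,ray('wrist',(x,y),z,s)*1e3)
```

```text
[[ 447.6  -99.7]
 [ 463.3  -97.5]
 [ 471.2 -108. ]
 [ 467.1 -122.3]
 [ 453.  -125.2]
 [ 443.  -113.7]] [ 457.52099063 -111.05202128] [[ 457.07046646 -110.7637234 ]]
radius [15.03950992 14.76866141 13.97814353 14.72880212 14.83324191 14.76692956] corner mod60 0.18579145975018693
padL near top [[416.79935631 168.23267687]]
padL near bot [[420.25493081  86.03863043]]
far top [[498.10170467 171.46655999]]
far bot [[506.67344458  90.05423571]]
```

Emit:
jog_arm --pt "-1 -1.2 0 0 0 0.17 0.4" --pt "0 0 20 0 0 0.17 0.4" --pt "0 0 30 0 0 0 0.4" --pt "0 0 25 0 0 0 0.4" --pt "0 0 8.5 0 0 0 0.4" --pt "0 0 0 0 0 0 0.4" --pt "0 0 0 0 0 0 -1" --pt "0 0 0 0 0 0 -1" --pt "0 0 0 0 0 0 -1" --pt "0 0 0 0 0 0 -1" --pt "0 0 0 0 0 0 -1" --pt "0 0 0 0 0 0 -1" --squeeze 40

```text
time: 3.25
position: [0.4565, -0.1113, 0.0089]
orientation: [[0.333, 0.943, 0.002], [0.943, -0.333, -0.001], [-0.0, 0.002, -1.0]]
wrist_force: [-1.3, 0.9, 4.6]
finger_gap: 0.0247
grasp_force: 39.5
```

Emit:
jog_arm --pt "0 0 -40 0 0 -0.15 -1" --pt "0 0 -40 0 0 -0.154 -1" --pt "0 0 -40 0 0 0 -1" --pt "6 43 0 0 0 0 -1" --pt "6 43 0 0 0 0 -1" --pt "7 42 0 0 0 0 -1" --pt "0 0 0 0 0 0 -1" --pt "0 0 0 0 0 0 -1"

```text
time: 4.25
position: [0.5835, -0.0964, 0.1277]
orientation: [[0.036, 0.999, -0.001], [0.999, -0.036, 0.0], [0.0, -0.001, -1.0]]
wrist_force: [0.4, -0.2, 0.1]
finger_gap: 0.0247
grasp_force: 39.7
```

Run:
```python
from h import *
im,s=snap('wrist','w3');print(s['position'],s['orientation'][:,1])
cv2.imwrite('pics/w3b.png',cv2.resize(im[:,:,::-1],(800,600),interpolation=cv2.INTER_CUBIC))
```

```text
[ 0.58354912 -0.09641895  0.12766217] [ 0.99936117 -0.03571956 -0.001169  ]
```

View pics/w3b.png

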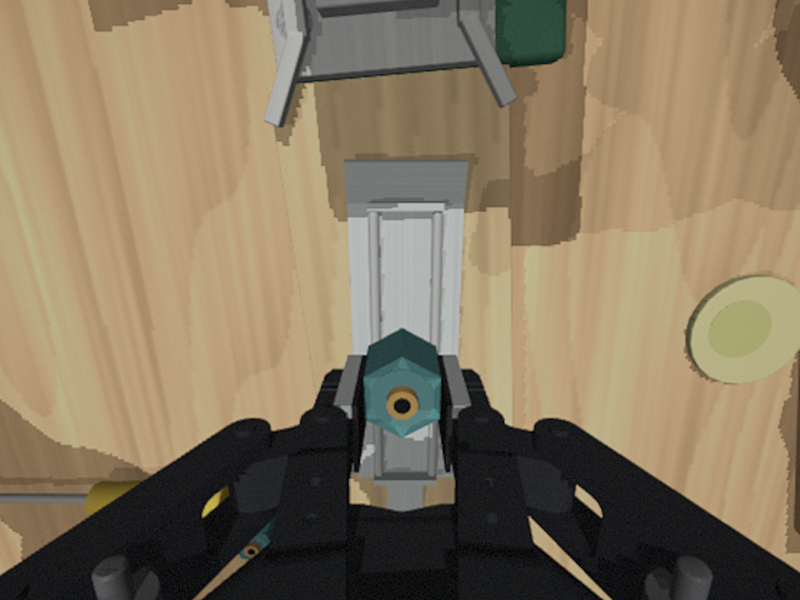

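Run:
```python
from h import *
im,s=load('w3');R=s['orientation'];p=s['position']
def f(n,x,y,z):
    w=ray('wrist',(np.array([x,y])+.5)*.7-.5,z,s)[0]
    print(n,(1e3*w).round(1),'tool xy',((np.r_[w,z]-p)@R*1e3)[:2].round(1))
for a in [('barsTopL',375,212,.036),('barsTopR',438,212,.036),('barsBotL',377,474,.036),('barsBotR',433,474,.036),('lipL',345,160,.039),('lipR',467,160,.039),('fL',351,330,.03),('fR',460,330,.03),
('flareLtip',275,124,.04),('flareRtip',508,102,.04),('bedL',303,80,.03),('bedR',480,66,.03),('blank ins',401.5,405,.1277-.008+.022)]:f(*a)
```

```text
barsTopL [570.4 -46. ] tool xy [ 49.9 -14.8]
barsTopR [604.3 -47.2] tool xy [49.9 19.1]
barsBotL [ 562.7 -214.2] tool xy [-118.4  -16.5]
barsBotR [ 599.2 -215.4] tool xy [-118.4   20. ]
lipL [556.6 -18.9] tool xy [ 76.5 -29.6]
lipR [619.2 -21.1] tool xy [76.5 33. ]
fL [ 551.9 -115.6] tool xy [-20.4 -30.8]
fR [ 617.1 -117.9] tool xy [-20.3  34.4]
flareLtip [ 5.231e+02 -5.000e-01] tool xy [ 93.6 -63.8]
flareRtip [639.    5.4] tool xy [103.7  51.9]
bedL [537.1  20.6] tool xy [115.3 -50.5]
bedR [626.6  23.8] tool xy [121.7  38.9]
blank ins [ 583.  -100.4] tool xy [-4.  -0.4]
```

Emit:
jog_arm --pt "0 2 30 0 0 0 -1" --pt "0 0 30 0 0 0 -1" --pt "0 0 15 0 0 0 -1" --pt "0 0 5 0 0 0 -1" --pt "0 0 4 0 0 0 -1" --pt "0 0 4 0 0 0 -1" --pt "0 0 0 0 0 0 -1" --pt "0 0 0 0 0 0 -1"

```text
time: 5.3
position: [0.5867, -0.0967, 0.0402]
orientation: [[0.036, 0.999, 0.001], [0.999, -0.036, -0.0], [-0.0, 0.001, -1.0]]
wrist_force: [-0.0, 0.8, 0.1]
finger_gap: 0.025
grasp_force: 39.7
```

Run:
```python
from h import *
for i in range(4):
    im,s=snap('wrist','w4');print((s['position']*1e3).round(1))
R=s['orientation'];p=s['position']
def f(n,x,y,z):
    w=ray('wrist',(x,y),z,s)[0]
    print(n,(1e3*w).round(1),'tool xy',((np.r_[w,z]-p)@R*1e3)[:2].round(1))
cv2.imwrite('pics/w4b.png',cv2.resize(im[100:370,150:420,::-1],(800,600),interpolation=cv2.INTER_CUBIC))
```

```text
[586.7 -96.7  40.2]
[586.6 -96.7  40.1]
[586.6 -96.7  40.1]
[586.6 -96.7  40. ]
```

View pics/w4b.png

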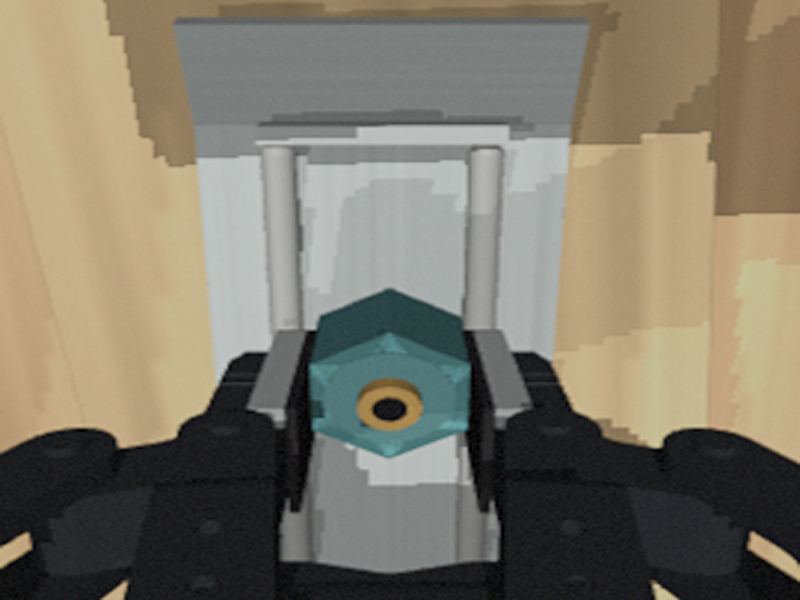

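Emit:
jog_arm --pt "0 -1.2 0 0 0 0 -1" --pt "0 0 1 0 0 0 -1" --pt "0 0 0 0 0 0 -1" --pt "0 0 0 0 0 0 -1"

```text
time: 6.0
position: [0.5852, -0.0966, 0.0389]
orientation: [[0.036, 0.999, 0.0], [0.999, -0.036, -0.0], [-0.0, 0.0, -1.0]]
wrist_force: [-2.0, 0.2, 2.8]
finger_gap: 0.0251
grasp_force: 39.9
```

Emit:
jog_arm --pt "0 0 0 0 0 0 -0.1" --pt "0 0 0 0 0 0 -0.1" --pt "0 0 0 0 0 0 -0.1" --pt "0 0 -10 0 0 0 -0.1" --pt "0 0 -30 0 0 0 0" --pt "0 0 -50 0 0 0 0" --pt "0 0 0 0 0 0 0.4" --pt "0 0 0 0 0 0 0.4"

```text
time: 7.0
position: [0.585, -0.0966, 0.1291]
orientation: [[0.036, 0.999, 0.0], [0.999, -0.036, -0.0], [-0.0, 0.0, -1.0]]
wrist_force: [-0.7, -1.0, -0.4]
finger_gap: 0.0597
grasp_force: 0.0
```

Run:
```python
from h import *
im,s=snap('wrist','w5');print(s['position'])
for o in hexfind(im,s,.056): print(o[:3])
for o in hexfind(im,s): print(o[:3])
h=cv2.resize(im[:,:,::-1],None,fx=1,fy=1)
cv2.imwrite('pics/w5b.png',cv2.resize(im[80:300,180:400,::-1],(600,600),interpolation=cv2.INTER_CUBIC))
```

```text
[ 0.58502602 -0.09656687  0.12905526]
(array([264, 191,  35,  45, 993], dtype=int32), array([584.7, -95.6]), array([584.4, -99.3]))
(array([264, 191,  35,  45, 993], dtype=int32), array([ 584.3, -105.8]), array([ 584.1, -105. ]))
```

View pics/w5b.png

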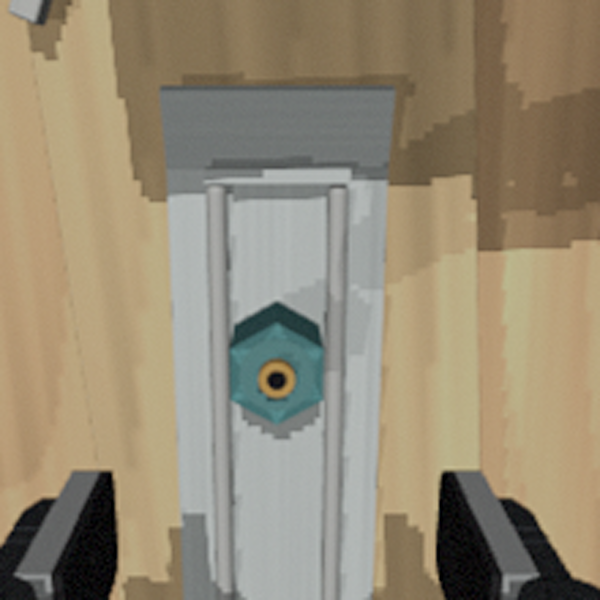

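Emit:
jog_arm --pt "-47 -27 0 0 0 0 0.4" --pt "-47 -27 0 0 0 0 0.4" --pt "-47 -27 0 0 0 0 0.4" --pt "-47 -27 10 0 0 0 0.4" --pt "0 0 28 0 0 0 0.4" --pt "0 0 0 0 0 0 0.4" --pt "0 0 0 0 0 0 0.4"

```text
time: 7.92
position: [0.4708, -0.2802, 0.0909]
orientation: [[0.035, 0.999, -0.0], [0.999, -0.035, 0.0], [0.0, -0.0, -1.0]]
wrist_force: [0.3, 0.0, 0.7]
finger_gap: 0.0597
grasp_force: 0.0
```

Run:
```python
from h import *
im,s=snap('wrist','w6');print(s['position'])
for o in hexfind(im,s): print(o[:3])
x,y=hexfind(im,s)[0][0][:2]
cv2.imwrite('pics/w6c.png',cv2.resize(im[y-50:y+80,x-80:x+80,::-1],None,fx=5,fy=5,interpolation=cv2.INTER_CUBIC)[:600]);print(x,y)
```

```text
[ 0.4708241  -0.28017205  0.0908588 ]
(array([ 261,  196,   38,   44, 1058], dtype=int32), array([ 475.1, -276.8]), array([ 469.2, -280.3]))
261 196
```

View pics/w6c.png

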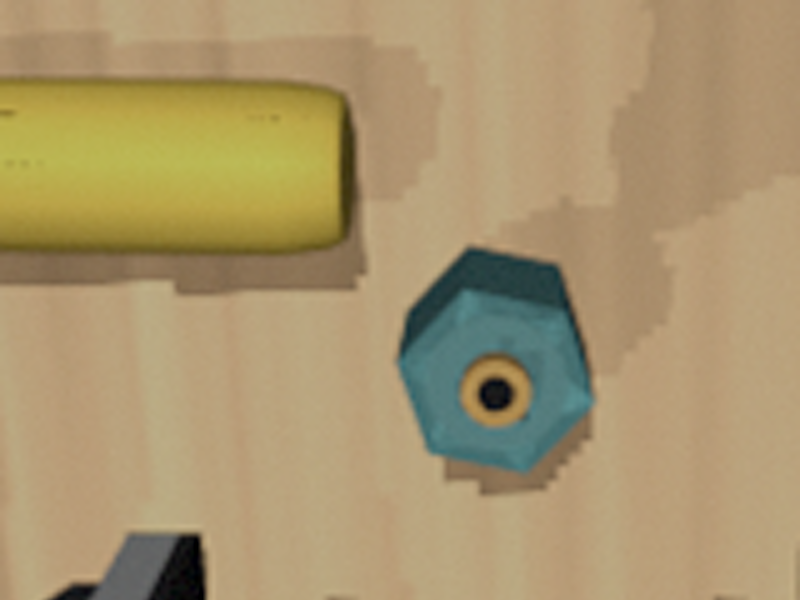

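Run:
```python
from h import *
im,s=load('w6')
c=np.array([(465,288),(573,308),(594,400),(527,472),(430,455),(398,358),(496,393),(345,95),(345,245)])/5+np.array([181,146])-.4
P=ray('wrist',c[:6],.026,s)*1e3;print(P.mean(0),ray('wrist',c[6],.0305,s)*1e3,'drv',ray('wrist',c[7:],.012,s)*1e3)
d=P-P.mean(0);a=np.arctan2(d[:,1],d[:,0]);print('radius',np.hypot(*d.T),'corner mod60',np.angle(np.exp(6j*a).mean())/6)
```

```text
[ 469.73411236 -280.5775637 ] [[ 469.48778939 -280.77455675]] drv [[ 448.556407   -240.02563926]
 [ 447.06513386 -262.82242595]]
radius [14.93838692 15.58608    14.43078657 15.00383691 15.4045408  14.96870799] corner mod60 -0.2542136731446653
```

Emit:
jog_arm --pt "-0.5 -1.2 0 0 0 -0.15 0.4" --pt "0 0 20 0 0 -0.155 0.4" --pt "0 0 30 0 0 0 0.4" --pt "0 0 25 0 0 0 0.4" --pt "0 0 7 0 0 0 0.4" --pt "0 0 0 0 0 0 0.4" --pt "0 0 0 0 0 0 -1" --pt "0 0 0 0 0 0 -1" --pt "0 0 0 0 0 0 -1" --pt "0 0 0 0 0 0 -1" --pt "0 0 0 0 0 0 -1"

```text
time: 9.35
position: [0.4699, -0.2815, 0.01]
orientation: [[-0.266, 0.964, 0.002], [0.964, 0.266, -0.001], [-0.002, 0.001, -1.0]]
wrist_force: [-0.4, 0.8, 5.7]
finger_gap: 0.0251
grasp_force: 40.0
```

Emit:
jog_arm --pt "0 0 -40 0 0 0 -1" --pt "0 0 -40 0 0 0.15 -1" --pt "0 0 -40 0 0 0.155 -1" --pt "40 36 0 0 0 0 -1" --pt "40 36 0 0 0 0 -1" --pt "39 36.5 0 0 0 0 -1" --pt "0 0 20 0 0 0 -1" --pt "0 0 20 0 0 0 -1" --pt "0 0 20 0 0 0 -1" --pt "0 0 0 0 0 0 -1" --pt "0 0 0 0 0 0 -1"

```text
time: 10.72
position: [0.5824, -0.1663, 0.0697]
orientation: [[0.036, 0.999, 0.001], [0.999, -0.036, -0.0], [-0.0, 0.001, -1.0]]
wrist_force: [-0.5, 0.1, -0.5]
finger_gap: 0.025
grasp_force: 39.5
```

```bash
cat > lat.py <<'E'
from h import *
import sys
im,s=snap('wrist',sys.argv[1]);R=s['orientation'];p=s['position'];print((p*1e3).round(1),R[:,1].round(4),s['finger_gap'])
# lateral offset of tray floor edges / lip: bright low-sat along tool x rows
h=cv2.cvtColor(im,cv2.COLOR_RGB2HSV)
for tx in map(float,sys.argv[2:]):   # distance ahead of TCP, m, at floor plane z=.03
    w=p+R@np.array([tx,0,0]);w[2]=.03
    v=int(proj('wrist',w,s)[0,1]);u0=int(proj('wrist',w,s)[0,0])
    row=cv2.GaussianBlur(h[:,:,1],(3,3),0)[v].astype(int)<45
    l=u0
    while row[l-1:l-4:-1].any(): l-=1
    r=u0
    while row[r+1:r+4].any(): r+=1
    W=ray('wrist',[(l,v),(r,v)],.03,s)
    o=[((np.r_[q,.03]-p)@R*1e3)[1].round(1) for q in W];print(tx,v,l,r,o,'mid',sum(o)/2)
E
python3 lat.py w7 0.06 0.1
```

```text
[ 582.4 -166.3   69.7] [ 0.9993 -0.0361  0.0012] 0.02504621016462935
0.06 139 281 281 [np.float64(-0.4), np.float64(-0.4)] mid -0.4
0.1 66 224 339 [np.float64(-32.0), np.float64(31.7)] mid -0.15000000000000036
```

Emit:
jog_arm --pt "0 0 18 0 0 0 -1" --pt "0 0 6 0 0 0 -1" --pt "0 0 4 0 0 0 -1" --pt "0 0 2 0 0 0 -1" --pt "0 0 0 0 0 0 -1" --pt "0 0 0 0 0 0 -1"

```text
time: 11.52
position: [0.5818, -0.166, 0.04]
orientation: [[0.036, 0.999, -0.0], [0.999, -0.036, -0.0], [-0.0, -0.0, -1.0]]
wrist_force: [-4.1, 1.3, 8.5]
finger_gap: 0.0252
grasp_force: 40.6
```

Emit:
jog_arm --pt "0 0 0 0 0 0 -0.1" --pt "0 0 0 0 0 0 -0.1" --pt "0 0 0 0 0 0 -0.1" --pt "0 0 -10 0 0 0 -0.1" --pt "0 0 -30 0 0 0 0" --pt "0 0 -50 0 0 0 0" --pt "0 0 0 0 0 0 0.4" --pt "0 0 0 0 0 0 0.4"

```text
time: 12.52
position: [0.5818, -0.166, 0.129]
orientation: [[0.036, 0.999, 0.0], [0.999, -0.036, -0.0], [-0.0, 0.0, -1.0]]
wrist_force: [0.0, 0.7, -0.5]
finger_gap: 0.0596
grasp_force: 0.0
```

Run:
```python
from h import *
im,s=snap('wrist','w8');print(s['position'])
for o in hexfind(im,s,.056): print(o[:3])
b,_=snap('side','s8')
for st,c in teal(b)[1]: print(st,c.round(1),ray('side',c,.013).round(3),ray('side',c,.043).round(3))
cv2.imwrite('pics/w8b.png',np.hstack([cv2.resize(im[60:300,180:380,::-1],(500,600)),cv2.resize(b[140:260,240:300,::-1],(300,600))]))
```

```text
[ 0.58180906 -0.16595288  0.12899568]
(array([ 264,  100,   38,   44, 1015], dtype=int32), array([584.7, -96.1]), array([584.6, -96.1]))
(array([264, 191,  34,  44, 991], dtype=int32), array([ 581.4, -164.6]), array([ 581.1, -168.3]))
[260 169   7   9  55] [263.  173.2] [[0.542 0.367]] [[0.53 0.32]]
[317 244  11  12  92] [321.8 250.3] [[ 0.6   -0.062]] [[ 0.587 -0.095]]
[325 260  10  14 101] [329.5 267.3] [[ 0.597 -0.134]] [[ 0.583 -0.164]]
```

View pics/w8b.png

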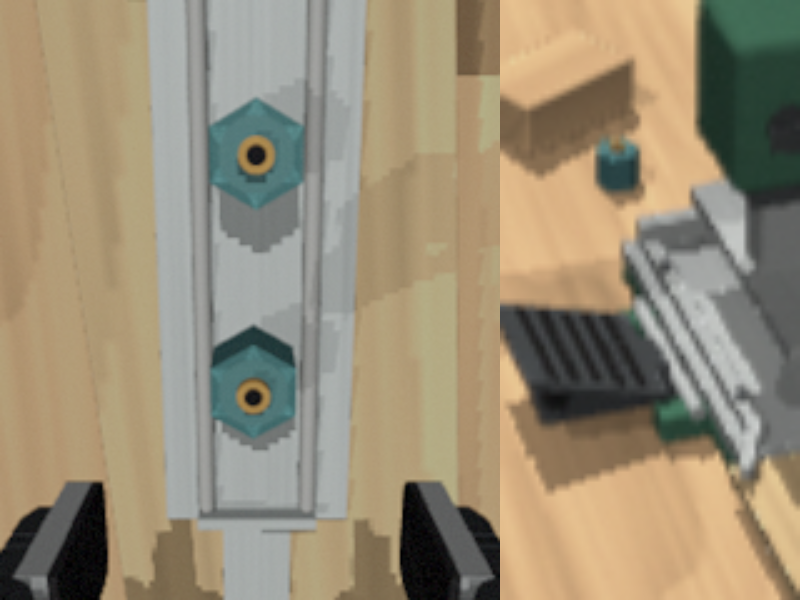

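Emit:
jog_arm --pt "32 -37.6 0 0 0 0 0.4" --pt "32 -37.6 0 0 0 0 0.4" --pt "32 -37.6 0 0 0 0 0.4" --pt "32 -37.6 0 0 0 0 0.4" --pt "32 -37.6 0 0 0 0 0.4" --pt "58 -2 0 0 0 0 0.4" --pt "58 -2 0 0 0 0 0.4" --pt "58 -2 0 0 0 0 0.4" --pt "58 -2 0 0 0 0 0.4" --pt "58 -2 0 0 0 0 0.4" --pt "27 46 0 0 0 0 0.4" --pt "27 46 0 0 0 0 0.4" --pt "27 46 0 0 0 0 0.4" --pt "0 0 0 0 0 0 0.4" --pt "0 0 0 0 0 0 0.4"

```text
time: 14.5
position: [0.5399, 0.3661, 0.1271]
orientation: [[0.036, 0.999, -0.003], [0.999, -0.036, -0.002], [-0.002, -0.003, -1.0]]
wrist_force: [-0.2, -0.4, -0.7]
finger_gap: 0.0599
grasp_force: 0.0
```

Run:
```python
from h import *
im,s=snap('wrist','w9');print(s['position'])
for o in hexfind(im,s): print(o[:3])
x,y=[o for o in hexfind(im,s) if o[0][4]>300][0][0][:2]
c=cv2.resize(im[y-50:y+70,x-80:x+80,::-1],None,fx=5,fy=5,interpolation=cv2.INTER_CUBIC)
cv2.imwrite('pics/w9c.png',c);print(x,y)
```

```text
[0.53994795 0.36610634 0.12713034]
(array([266, 187,  34,  36, 768], dtype=int32), array([538.8, 367.6]), array([540.2, 365.7]))
266 187
```

View pics/w9c.png

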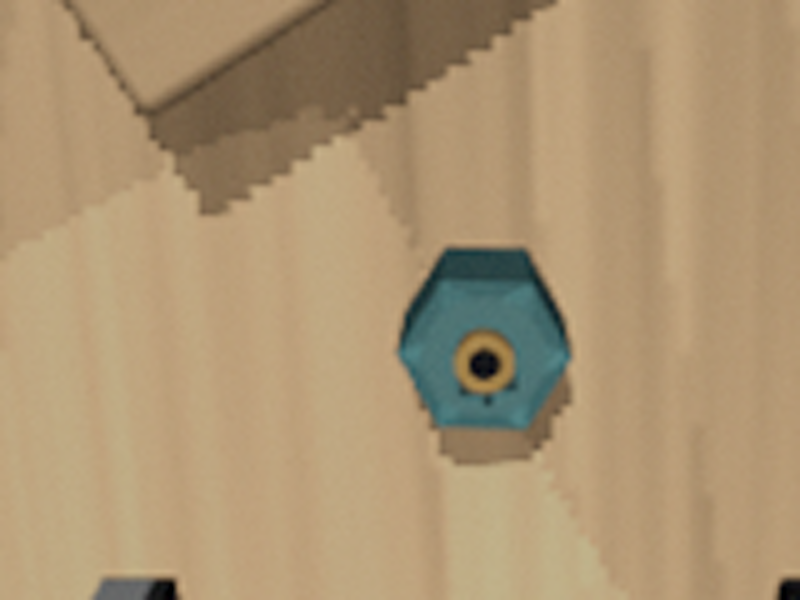

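Run:
```python
from h import *
im,s=load('w9')
c=np.array([(400,353),(440,282),(530,282),(570,353),(527,430),(440,427),(484.5,363)])/5+np.array([186,137])-.4
P=ray('wrist',c[:6],.026,s)*1e3;print(P.mean(0),ray('wrist',c[6],.0305,s)*1e3)
d=P-P.mean(0);a=np.arctan2(d[:,1],d[:,0]);print('radius',np.hypot(*d.T),'corner mod60',np.angle(np.exp(6j*a).mean())/6)
```

```text
[540.37650696 365.27121074] [[540.37881406 365.29255155]]
radius [14.31812894 14.78734551 14.86962783 14.48481052 15.31117451 15.00333987] corner mod60 -0.04237441328246979
```

Emit:
jog_arm --pt "-0.8 0.4 0 0 0 -0.172 0.4" --pt "0 0 20 0 0 -0.172 0.4" --pt "0 0 30 0 0 -0.173 0.4" --pt "0 0 40 0 0 0 0.4" --pt "0 0 20 0 0 0 0.4" --pt "0 0 7 0 0 0 0.4" --pt "0 0 0 0 0 0 0.4" --pt "0 0 0 0 0 0 -1" --pt "0 0 0 0 0 0 -1" --pt "0 0 0 0 0 0 -1" --pt "0 0 0 0 0 0 -1" --pt "0 0 0 0 0 0 -1"

```text
time: 16.05
position: [0.5422, 0.3663, 0.0132]
orientation: [[-0.463, 0.887, 0.002], [0.887, 0.463, 0.001], [-0.0, 0.002, -1.0]]
wrist_force: [-1.1, 0.1, 6.9]
finger_gap: 0.0249
grasp_force: 40.2
```

Emit:
jog_arm --pt "0 0 -40 0 0 0 -1" --pt "0 0 -40 0 0 0.172 -1" --pt "0 0 -40 0 0 0.172 -1" --pt "0 0 0 0 0 0.173 -1" --pt "-27 -46.4 0 0 0 0 -1" --pt "-27 -46.4 0 0 0 0 -1" --pt "-27 -46.4 0 0 0 0 -1" --pt "-58 2 0 0 0 0 -1" --pt "-58 2 0 0 0 0 -1" --pt "-58 2 0 0 0 0 -1" --pt "-58 2 0 0 0 0 -1" --pt "-58 2 0 0 0 0 -1" --pt "-25 37.6 0 0 0 0 -1" --pt "-25 37.6 0 0 0 0 -1" --pt "-25 37.6 0 0 0 0 -1" --pt "-25 37.6 0 0 0 0 -1" --pt "-25 37.6 0 0 0 0 -1" --pt "0 0 20 0 0 0 -1" --pt "0 0 0 0 0 0 -1" --pt "0 0 0 0 0 0 -1"

```text
time: 18.55
position: [0.5823, -0.1316, 0.1124]
orientation: [[0.036, 0.999, 0.0], [0.999, -0.036, -0.0], [-0.0, 0.0, -1.0]]
wrist_force: [0.2, 0.3, -0.0]
finger_gap: 0.0247
grasp_force: 39.7
```

```bash
python3 lat.py w10 0.07 0.09
python3 - <<'E'
from h import *
im,s=load('w10')
for o in hexfind(im,s,.056): print(o[:3])
E
```

```text
[ 582.3 -131.6  112.4] [ 9.994e-01 -3.580e-02  3.000e-04] 0.024664117349468655
0.07 121 239 328 [np.float64(-30.7), np.float64(33.3)] mid 1.299999999999999
0.09 91 238 329 [np.float64(-30.6), np.float64(33.1)] mid 1.25
(array([ 264,  172,   37,   47, 1159], dtype=int32), array([ 583.4, -111.2]), array([ 583.3, -114.6]))
(array([ 255,  229,   53,   73, 2663], dtype=int32), array([ 580.6, -170.3]), array([ 580.4, -172.9]))
```

Run:
```python
from h import *
im,s=load('w10')
b,_=snap('side','s10')
for st,c in teal(b)[1]: print(st,c.round(1),ray('side',c,.013).round(3),ray('side',c,.043).round(3))
cv2.imwrite('pics/w10b.png',np.hstack([cv2.resize(im[60:320,160:400,::-1],(500,540)),cv2.resize(b[190:300,270:370,::-1],(300,540))[:, :]]))
```

```text
[323 232  11  13  94] [328.4 238.2] [[ 0.636 -0.017]] [[ 0.621 -0.051]]
[319 248  16  26 196] [326.5 260.8] [[ 0.598 -0.107]] [[ 0.584 -0.139]]
```

View pics/w10b.png

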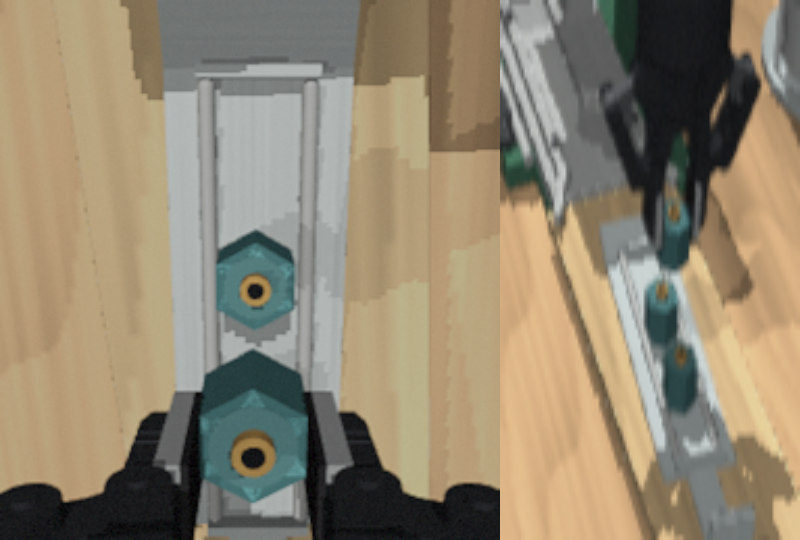

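Emit:
jog_arm --pt "30 1.3 0 0 0 0 -1" --pt "27.5 0 0 0 0 0 -1" --pt "0 0 30 0 0 0 -1" --pt "0 0 18 0 0 0 -1" --pt "0 0 0 0 0 0 -1" --pt "0 0 0 0 0 0 -1"

```text
time: 19.4
position: [0.5865, -0.0745, 0.0651]
orientation: [[0.036, 0.999, 0.002], [0.999, -0.036, -0.0], [-0.0, 0.002, -1.0]]
wrist_force: [0.1, -0.0, 0.9]
finger_gap: 0.0249
grasp_force: 39.7
```

```bash
python3 lat.py w11 0.028 0.04 0.055
```

```text
[586.5 -74.5  65.1] [ 0.9994 -0.0359  0.002 ] 0.024871140057931083
0.028 194 228 333 [np.float64(-32.7), np.float64(31.3)] mid -0.7000000000000011
0.04 174 226 334 [np.float64(-33.3), np.float64(31.3)] mid -0.9999999999999982
0.055 149 281 281 [np.float64(-0.4), np.float64(-0.4)] mid -0.4
```

Emit:
jog_arm --pt "0 -0.8 10 0 0 0 -1" --pt "0 0 6 0 0 0 -1" --pt "0 0 4 0 0 0 -1" --pt "0 0 2 0 0 0 -1" --pt "0 0 0 0 0 0 -1" --pt "0 0 0 0 0 0 -1"

```text
time: 20.2
position: [0.5848, -0.0744, 0.0431]
orientation: [[0.036, 0.999, 0.0], [0.999, -0.036, -0.0], [-0.0, 0.0, -1.0]]
wrist_force: [-4.5, 0.8, 11.4]
finger_gap: 0.025
grasp_force: 41.0
```

Emit:
jog_arm --pt "0 0 0 0 0 0 -0.1" --pt "0 0 0 0 0 0 -0.1" --pt "0 0 0 0 0 0 -0.1" --pt "0 0 -10 0 0 0 -0.1" --pt "0 0 -30 0 0 0 0" --pt "0 0 -50 0 0 0 0" --pt "-50 -1.8 0 0 0 0 0" --pt "0 0 0 0 0 0 0" --pt "0 0 0 0 0 0 0"

```text
time: 21.32
position: [0.5812, -0.1241, 0.1319]
orientation: [[0.037, 0.999, -0.0], [0.999, -0.037, 0.001], [0.0, -0.0, -1.0]]
wrist_force: [-0.6, 0.3, 0.1]
finger_gap: 0.0428
grasp_force: 0.0
```

Run:
```python
from h import *
im,s=snap('wrist','w12');print(s['position'])
for o in hexfind(im,s,.056): print(o[:3])
b,_=snap('side','s12');a,_=snap('scene','c12')
for n,q in(('side',b),('scene',a)):
  h=cv2.cvtColor(q,cv2.COLOR_RGB2HSV);m=cv2.inRange(h,(78,40,15),(108,255,160));N,l,S,C=cv2.connectedComponentsWithStats(m)
  for i in range(1,N):
    if 8<S[i,4]<400: print(n,S[i],C[i].round(0),ray(n,C[i],.013).round(2))
cv2.imwrite('pics/w12b.png',np.hstack([cv2.resize(im[40:320,180:380,::-1],(400,560)),cv2.resize(b[220:300,290:347,::-1],(399,560))]))
```

```text
[ 0.5812046  -0.12413676  0.13187479]
(array([266, 129,  36,  42, 955], dtype=int32), array([584.5, -74.3]), array([584.4, -75.9]))
(array([267, 176,  34,  43, 975], dtype=int32), array([ 583.5, -111.1]), array([ 583.1, -114.4]))
(array([268, 237,  32,  44, 972], dtype=int32), array([ 581.6, -164.1]), array([ 581.3, -169.7]))
side [247  99  10  11  46] [252. 104.] [[0.63 0.9 ]]
side [ 78 101  12   1  12] [ 84. 101.] [[-0.04  1.1 ]]
side [250 112  39  19 300] [269. 121.] [[0.66 0.73]]
side [315 170   4  11  19] [316. 175.] [[0.71 0.31]]
side [313 185   3  10  13] [314. 189.] [[0.68 0.23]]
side [332 195   6   8  18] [335. 199.] [[0.72 0.16]]
side [314 238  22  36 313] [324. 256.] [[ 0.6  -0.09]]
scene [33  0  7  8 19] [36.  3.] [[-0.78 -4.04]]
scene [229  31   7  39  77] [231.  49.] [[-0.87 -1.47]]
scene [86 83  2  9 12] [86. 87.] [[ 0.18 -1.59]]
scene [231  82   2   7  11] [232.  85.] [[-0.36 -0.99]]
scene [182  98  12   6  23] [187. 100.] [[-0.05 -1.01]]
scene [196 107   7   3  12] [199. 108.] [[-0.02 -0.89]]
scene [  0 127   2   5   9] [  0. 129.] [[ 0.72 -1.42]]
scene [151 137   6   8  20] [154. 140.] [[ 0.35 -0.79]]
scene [ 84 143   3   7  10] [ 85. 146.] [[ 0.57 -0.98]]
scene [ 88 145   5   5  16] [ 90. 147.] [[ 0.56 -0.96]]
scene [ 77 152   9  12  34] [ 81. 157.] [[ 0.63 -0.91]]
scene [102 155  20   8  84] [111. 159.] [[ 0.57 -0.8 ]]
scene [214 210   8  10  53] [217. 215.] [[ 0.56 -0.19]]
scene [225 217  17  14 117] [233. 224.] [[ 0.56 -0.12]]
scene [497 413  17   7  28] [505. 417.] [[0.68 0.76]]
```

View pics/w12b.png

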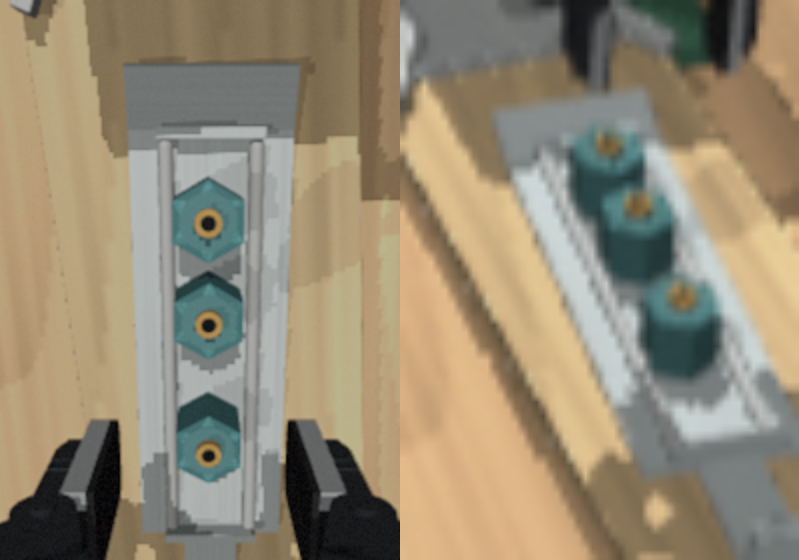

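Emit:
jog_arm --pt "-55.5 0.7 0 0 0 0 0.4" --pt "-55.5 0.7 0 0 0 0 0.4" --pt "-55.5 0.7 0 0 0 0 0.4" --pt "0 0 0 0 0 0 0.4" --pt "0 0 0 0 0 0 0.4"

```text
time: 22.1
position: [0.5775, -0.2898, 0.1313]
orientation: [[0.036, 0.999, -0.001], [0.999, -0.036, 0.001], [0.001, -0.001, -1.0]]
wrist_force: [-0.1, 0.3, -0.0]
finger_gap: 0.0601
grasp_force: 0.0
```

Run:
```python
from h import *
im,s=snap('wrist','w13');R=s['orientation'];p=s['position'];print(p*1e3,s['finger_gap'])
h=cv2.cvtColor(im,cv2.COLOR_RGB2HSV)
w=p.copy();w[2]=.066
c=proj('wrist',w,s)[0];print(c)
m=(cv2.GaussianBlur(h[:,:,1],(3,3),0)<50)
for v in range(int(c[1])-40,int(c[1])+36,3):
    u=int(c[0]);r=np.nonzero(m[v,u-45:u+45])[0]
    if len(r):
        q=[((np.r_[ray('wrist',(x,v),.066,s)[0],.066]-p)@R*1e3) for x in (u-45+r[0],u-45+r[-1])]
        print(v,r[0]+u-45,r[-1]+u-45,len(r),q[0][:2].round(1),q[1][:2].round(1))
```

```text
[ 577.46743822 -289.78794854  131.32185126] 0.06006266028626738
[281.66961113 221.10453372]
181 268 297 30 [29.8 -9.6] [29.8 10.8]
184 268 297 30 [27.7 -9.6] [27.7 10.9]
187 268 297 30 [25.5 -9.7] [25.5 10.9]
190 268 297 30 [23.3 -9.7] [23.3 10.9]
193 268 297 30 [21.1 -9.7] [21.1 11. ]
196 269 297 29 [18.9 -9. ] [18.9 11. ]
199 268 297 30 [16.7 -9.8] [16.7 11. ]
202 268 297 30 [14.5 -9.8] [14.5 11.1]
205 262 303 42 [ 12.2 -14.1] [12.2 15.4]
208 261 304 44 [ 10.  -14.9] [10.  16.2]
211 261 305 45 [  7.7 -15. ] [ 7.7 17. ]
214 260 305 46 [  5.4 -15.7] [ 5.4 17. ]
217 259 306 48 [  3.1 -16.5] [ 3.1 17.8]
220 259 307 49 [  0.8 -16.5] [ 0.8 18.6]
223 259 307 49 [ -1.6 -16.6] [-1.5 18.7]
226 259 307 49 [ -3.9 -16.6] [-3.9 18.7]
```

Emit:
jog_arm --pt "-1 1 0 0 0 0 0.4" --pt "0 0 40 0 0 0 0.4" --pt "0 0 35 0 0 0 0.4" --pt "0 0 14 0 0 0 0.4" --pt "0 0 0 0 0 0 -0.1" --pt "0 0 0 0 0 0 -1" --pt "0 0 0 0 0 0 -1" --pt "0 0 0 0 0 0 -1" --pt "0 0 0 0 0 0 -1" --pt "0 0 0 0 0 0 -1" --squeeze 50

```text
time: 23.4
position: [0.5789, -0.2918, 0.0438]
orientation: [[0.036, 0.999, 0.001], [0.999, -0.036, -0.0], [-0.0, 0.001, -1.0]]
wrist_force: [-0.5, 4.1, 5.2]
finger_gap: 0.0347
grasp_force: 50.7
```

Emit:
jog_arm --pt "0 1 0 0 0 -0.005 -1" --pt "0 2 0 0 0 -0.01 -1" --pt "0 2 0 0 0 -0.01 -1" --pt "0 2 0 0 0 -0.01 -1" --pt "0 2 0 0 0 -0.01 -1" --pt "0 2 0 0 0 -0.01 -1" --pt "0 2 0 0 0 -0.01 -1" --pt "0 2 0 0 0 -0.01 -1" --pt "0 1 0 0 0 -0.005 -1" --pt "0 0 0 0 0 0 -1" --pt "0 0 0 0 0 0 -1"

```text
time: 24.78
position: [0.5929, -0.2931, 0.0438]
orientation: [[-0.045, 0.999, -0.003], [0.999, 0.045, -0.002], [-0.001, -0.003, -1.0]]
wrist_force: [-8.4, 0.0, 8.2]
finger_gap: 0.0349
grasp_force: 51.0
```

Run:
```python
from h import *
im,s=snap('wrist','w14');R=s['orientation'];p=s['position'];print(p*1e3,R[:,1])
for o in hexfind(im,s,.056): print(o[0],o[1])
cv2.imwrite('pics/w14b.png',cv2.resize(im[:300,120:440,::-1],(640,600),interpolation=cv2.INTER_CUBIC))
```

```text
[ 592.87036054 -293.06661179   43.82281646] [ 0.99899226  0.04479593 -0.00279071]Traceback (most recent call last):
  File "<stdin>", line 3, in <module>
  File "h.py", line 37, in hexfind
    cn=max(cn,key=cv2.contourArea)
ValueError: max() iterable argument is empty
```

```bash
sed -i 's/sub\[y-3:y+hh+3,x-3:x+w+3\]=m\[y-3:y+hh+3,x-3:x+w+3\]/sub[y:y+hh,x:x+w]=m[y:y+hh,x:x+w]/' h.py
python3 - <<'E'
from h import *
im,s=snap('wrist','w14');R=s['orientation'];p=s['position'];print(p*1e3,R[:,1])
for o in hexfind(im,s,.056): print(o[0],o[1])
print(proj('wrist',[[.581,.022,.03],[.582,-.05,.03],[.59,-.2,.03]],s))
b,_=snap('side','s14')
h=cv2.cvtColor(b,cv2.COLOR_RGB2HSV)
for z in (.0605,):
  ori=cv2.inRange(h,(8,120,60),(24,255,255))
  N,l,S,C=cv2.connectedComponentsWithStats(ori)
  for i in range(1,N):
    q=ray('side',C[i],z)[0]*1e3
    if 560<q[0]<620 and -300<q[1]<0 : print(S[i],q)
E
```

```text
[ 592.90518481 -293.02785814   43.82047134] [ 0.99898884  0.04487464 -0.00274981]
[ 245    0   62   29 1140] None
[[ 291.47608842 -844.62314433]
 [ 282.53653487 -416.86151571]
 [ 284.65026318   73.46312055]]
[317 240   3   2   4] [581.87266049 -74.34628917]
[322 249   3   2   5] [ 583.361471   -111.95189296]
[331 262   2   2   4] [ 586.55866995 -166.4161835 ]
```

Emit:
jog_arm --pt "2 0.5 0 0 0 0 -1" --pt "5 0.5 0 0 0 0 -1" --pt "5 0.5 0 0 0 0 -1" --pt "5 0.5 0 0 0 0 -1" --pt "5 0.5 0 0 0 0 -1" --pt "5 0 0 0 0 0 -1" --pt "5 0 0 0 0 0 -1" --pt "4 0 0 0 0 0 -1" --pt "4 0 0 0 0 0 -1" --pt "4 0 0 0 0 0 -1" --pt "4 0 0 0 0 0 -1" --pt "4 0 0 0 0 0 -1" --pt "4 0 0 0 0 0 -1" --pt "4 0 0 0 0 0 -1" --squeeze 40

```text
time: 26.68
position: [0.5952, -0.2341, 0.0438]
orientation: [[-0.044, 0.999, 0.003], [0.999, 0.044, -0.004], [-0.004, 0.003, -1.0]]
wrist_force: [-0.6, -8.3, 2.6]
finger_gap: 0.0347
grasp_force: 50.4
```

Emit:
jog_arm --pt "4 -0.3 0 0 0 0 -1" --pt "4 -0.3 0 0 0 0 -1" --pt "4 -0.3 0 0 0 0 -1" --pt "4 -0.3 0 0 0 0 -1" --pt "4 -0.3 0 0 0 0 -1" --pt "4 -0.3 0 0 0 0 -1" --pt "4 -0.3 0 0 0 0 -1" --pt "4 -0.3 0 0 0 0 -1" --squeeze 40

```text
time: 27.68
position: [0.5916, -0.2019, 0.0439]
orientation: [[-0.043, 0.999, 0.003], [0.999, 0.043, -0.003], [-0.003, 0.003, -1.0]]
wrist_force: [0.7, -5.2, 3.7]
finger_gap: 0.0349
grasp_force: 50.5
```

```bash
cat > st.py <<'E'
from h import *
import sys
b,s=snap('side',sys.argv[1]);print((s['position']*1e3).round(1),s['wrist_force'].round(1))
h=cv2.cvtColor(b,cv2.COLOR_RGB2HSV)
ori=cv2.inRange(h,(8,120,60),(24,255,255));N,l,S,C=cv2.connectedComponentsWithStats(ori)
for i in range(1,N):
    q=ray('side',C[i],.0625)[0]*1e3
    if 550<q[0]<620 and -300<q[1]<250 : print('ins',S[i,4],q.round(1))
for st,c in teal(b)[1]: print('teal',st)
E
python3 st.py s15
```

```text
[ 591.6 -201.9   43.9] [ 0.7 -5.2  3.7]
ins 3 [581.2  18.9]
ins 2 [584.5 -20. ]
ins 3 [585.9 -76.1]
teal [303 219  23  29 230]
```

Emit:
jog_arm --pt "4.5 0 0 0 0 0 -1" --pt "4.5 0 0 0 0 0 -1" --pt "4.5 0 0 0 0 0 -1" --pt "4.5 0 0 0 0 0 -1" --pt "4.5 0 0 0 0 0 -1" --pt "4.5 0 0 0 0 0 -1" --pt "4.5 0 0 0 0 0 -1" --pt "4.5 0 0 0 0 0 -1" --pt "4.5 0 0 0 0 0 -1" --pt "4.5 0 0 0 0 0 -1" --pt "4.5 0 0 0 0 0 -1" --pt "4.5 0 0 0 0 0 -1" --pt "4.5 0 0 0 0 0 -1" --pt "4.5 0 0 0 0 0 -1"

```text
time: 29.48
position: [0.5888, -0.1388, 0.0439]
orientation: [[-0.044, 0.999, 0.003], [0.999, 0.044, -0.003], [-0.003, 0.003, -1.0]]
wrist_force: [-0.0, -6.7, 3.7]
finger_gap: 0.0347
grasp_force: 50.7
```

```bash
python3 st.py s16
python3 - <<'E'
from h import *
im,s=snap('wrist','w16');R=s['orientation'];p=s['position']
for o in hexfind(im,s,.058): print(o[0],o[1],o[2])
E
```

```text
[ 588.8 -138.8   43.9] [-0.  -6.7  3.7]
ins 2 [581.6  43.2]
ins 3 [583.3 -10.3]
teal [295 210  21  22 147]
[247   0  62  26 977] None [581.6 -19.8]
```

Emit:
jog_arm --pt "4.5 0 -0.35 0 0 0 -1" --pt "4.5 0 -0.35 0 0 0 -1" --pt "4.5 0 -0.35 0 0 0 -1" --pt "4.5 0 -0.35 0 0 0 -1" --pt "4.5 0 -0.35 0 0 0 -1" --pt "4.5 0 -0.35 0 0 0 -1" --pt "4.5 0 -0.35 0 0 0 -1" --pt "4.5 0 -0.35 0 0 0 -1" --pt "4.5 0 -0.35 0 0 0 -1" --pt "4.5 0 -0.35 0 0 0 -1" --pt "4.5 0 -0.35 0 0 0 -1" --pt "4.5 0 -0.35 0 0 0 -1"

```text
time: 31.08
position: [0.586, -0.0842, 0.0475]
orientation: [[-0.044, 0.999, 0.002], [0.999, 0.044, -0.002], [-0.002, 0.002, -1.0]]
wrist_force: [-0.1, -5.4, 2.5]
finger_gap: 0.0347
grasp_force: 50.5
```

Emit:
jog_arm --pt "4.5 0 0 0 0 0 -1" --pt "4.5 0 0 0 0 0 -1" --pt "4.5 0 0 0 0 0 -1" --pt "4.5 0 0 0 0 0 -1" --pt "4.5 0 0 0 0 0 -1" --pt "4.5 0 0 0 0 0 -1" --pt "4.5 0 0 0 0 0 -1" --pt "4.5 0 0 0 0 0 -1" --pt "4 0 0 0 0 0 -1" --pt "3 0 0 0 0 0 -1" --pt "2 0 0 0 0 0 -1"

```text
time: 32.45
position: [0.5842, -0.0395, 0.0478]
orientation: [[-0.044, 0.999, 0.002], [0.999, 0.044, -0.002], [-0.002, 0.002, -1.0]]
wrist_force: [-0.0, -6.8, 4.5]
finger_gap: 0.0347
grasp_force: 50.7
```

Emit:
jog_arm --pt "1.5 0 0 0 0 0 -1" --pt "1.5 0 0 0 0 0 -1" --pt "1.5 0 0 0 0 0 -1"

```text
time: 32.83
position: [0.5841, -0.0351, 0.0478]
orientation: [[-0.044, 0.999, 0.002], [0.999, 0.044, -0.002], [-0.002, 0.002, -1.0]]
wrist_force: [-0.4, -5.6, 5.5]
finger_gap: 0.0348
grasp_force: 50.7
```

Emit:
jog_arm --pt "1.5 0 0 0 0 0 -1" --pt "1.5 0 0 0 0 0 -1" --pt "1.5 0 0 0 0 0 -1"

```text
time: 33.2
position: [0.584, -0.0318, 0.0478]
orientation: [[-0.045, 0.999, 0.002], [0.999, 0.045, -0.004], [-0.004, 0.002, -1.0]]
wrist_force: [0.4, -15.8, 4.2]
finger_gap: 0.035
grasp_force: 50.5
```

Emit:
jog_arm --pt "1 0 0 0 0 0 -1" --pt "1 0 0 0 0 0 -1" --pt "0 0 0 0 0 0 -1"

```text
time: 33.58
position: [0.584, -0.0317, 0.0478]
orientation: [[-0.044, 0.999, 0.003], [0.999, 0.044, -0.006], [-0.006, 0.002, -1.0]]
wrist_force: [-0.3, -18.8, 3.9]
finger_gap: 0.0343
grasp_force: 50.5
```

```bash
python3 st.py s17
```

```text
[584.  -31.7  47.8] [ -0.3 -18.8   3.9]
teal [284 191   8  14  33]
```

Emit:
jog_arm --pt "-1.5 0 0 0 0 0 -1" --pt "0 0 0 0 0 0 -0.1" --pt "0 0 0 0 0 0 0" --pt "0 0 0 0 0 0 0.2" --pt "0 0 -20 0 0 0 0.2" --pt "0 0 -50 0 0 0 0.2" --pt "0 0 -30 0 0 0 0.2" --pt "0 0 0 0 0 0 0.2"

```text
time: 34.62
position: [0.5844, -0.0284, 0.1496]
orientation: [[-0.045, 0.999, 0.005], [0.999, 0.045, -0.001], [-0.001, 0.005, -1.0]]
wrist_force: [-0.8, -0.0, -0.6]
finger_gap: 0.0512
grasp_force: 0.0
```

Run:
```python
from h import *
im,s=snap('wrist','w18');R=s['orientation'];p=s['position'];print(p*1e3)
h=cv2.cvtColor(im,cv2.COLOR_RGB2HSV)
# handle top position
w=p.copy();w[2]=.07;c=proj('wrist',w,s)[0]
m=(cv2.GaussianBlur(h[:,:,1],(3,3),0)<50)
for v in range(int(c[1])-30,int(c[1])+16,4):
    u=int(c[0]);r=np.nonzero(m[v,u-45:u+45])[0]
    if len(r): print(v,ray('wrist',(u-45+r[0],v),.07,s)*1e3,ray('wrist',(u-45+r[-1],v),.07,s)*1e3)
s0=dict(position=np.array([.52459,.00008,.23062]),orientation=np.array([[0,1,-.0015],[1,0,.0002],[.0002,-.0015,-1]]))
for x,y,z in [(163,7,.05),(176,103,.05),(255,12,.026),(265,100,.026)]: print(ray('wrist',(x,y),z,s0)*1e3)
b,_=snap('side','s18')
# treadle in side view: dark plate corners from 0.7*(341,287),(380,286),(391,312),(356,315)
for x,y,z in [(341,287,.05),(356,315,.05),(380,287,.026),(391,312,.026)]: print('side',ray('side',(x*.7,y*.7),z)*1e3)
```

```text
[584.40001792 -28.41929913 149.56937022]
184 [[571.90896794  -4.43247849]] [[592.25389186  -3.53946805]]
188 [[572.00217323  -7.52308144]] [[592.42804688  -6.62767561]]
192 [[572.09612258 -10.63835689]] [[591.84378206  -9.77381009]]
196 [[572.19082493 -13.77860146]] [[592.01768689 -12.91172907]]
200 [[572.28628939 -16.94411656]] [[592.958924   -16.04146535]]
204 [[567.77217436 -20.33624528]] [[597.75338009 -19.02889866]]
208 [[567.07904985 -23.58736111]] [[598.72570785 -22.20925866]]
212 [[565.60576753 -26.89854621]] [[599.70598738 -25.41562788]]
216 [[564.89817709 -30.20284907]] [[600.69431663 -28.6483267 ]]
220 [[565.74651835 -33.46646321]] [[600.90889454 -31.94158917]]
[[413.32583503 171.28059662]]
[[416.89297999  86.46348365]]
[[497.36313914 174.09839789]]
[[506.16293598  90.52044226]]
side [[418.53946814 177.26829511]]
side [[426.77069297  74.56046022]]
side [[506.00797712 189.62697716]]
side [[505.32052708  97.05964965]]
```

Emit:
jog_arm --pt "2.4 -53.7 0 0 0 0 -1" --pt "2.4 -53.7 0 0 0 0 -1" --pt "2.4 -53.7 0 0 0 0 -1" --pt "52.7 2.4 0 0 0 0 -1" --pt "52.7 2.4 0 0 0 0 -1" --pt "52.7 2.4 0 0 0 0 -1" --pt "0 0 40 0 0 0 -1" --pt "0 0 40 0 0 0 -1" --pt "0 0 0 0 0 0 -1" --pt "0 0 0 0 0 0 -1"

```text
time: 35.98
position: [0.4222, 0.1297, 0.0674]
orientation: [[-0.044, 0.999, -0.0], [0.999, 0.044, -0.0], [-0.0, -0.0, -1.0]]
wrist_force: [0.3, -0.9, 0.9]
finger_gap: 0.0001
grasp_force: 0.0
```

Run:
```python
from h import *
im,s=snap('wrist','w19');print(s['position']*1e3,s['finger_gap'],s['wrist_force'])
print(proj('wrist',[s['position'],[.423,.1295,.048]],s))
b,_=snap('side','s19')
cv2.imwrite('pics/w19b.png',np.hstack([cv2.resize(im[100:400,80:400,::-1],(500,469)),cv2.resize(b[160:280,230:300,::-1],(274,469))]))
```

```text
[422.17301366 129.73734302  67.3792443 ] 6.266665897645152e-05 [ 0.26110748 -0.89590506  0.9041519 ]
[[281.76188345 262.47118711]
 [283.1261285  247.55732648]]
```

View pics/w19b.png

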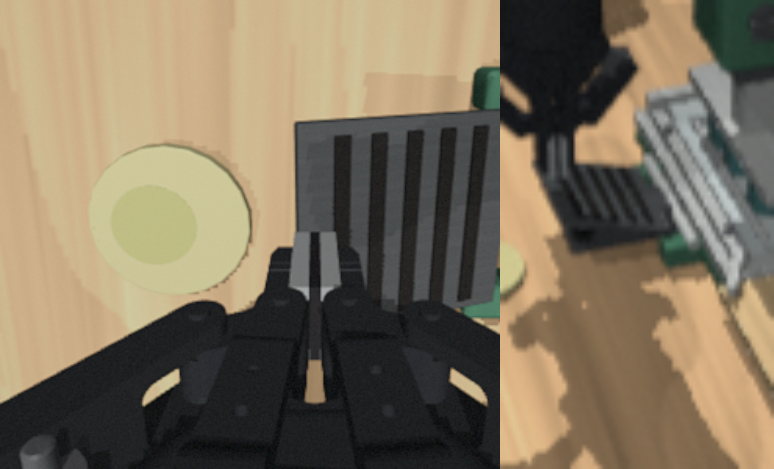

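Emit:
jog_arm --pt "0 4 8 0 0 0 -1" --pt "0 0 8 0 0 0 -1" --pt "0 0 4 0 0 0 -1" --pt "0 0 4 0 0 0 -1" --pt "0 0 3 0 0 0 -1" --pt "0 0 3 0 0 0 -1" --pt "0 0 0 0 0 0 -1"

```text
time: 36.95
position: [0.4249, 0.1299, 0.0368]
orientation: [[-0.044, 0.999, -0.002], [0.999, 0.044, -0.0], [-0.0, -0.002, -1.0]]
wrist_force: [-3.5, 0.6, 6.5]
finger_gap: -0.0001
grasp_force: 3.2
```

Emit:
jog_arm --pt "0 0 2 0 0 0 -1" --pt "0 0 2 0 0 0 -1" --pt "0 0 2 0 0 0 -1" --pt "0 0 0 0 0 0 -1"

```text
time: 37.45
position: [0.4243, 0.1299, 0.0319]
orientation: [[-0.044, 0.999, -0.003], [0.999, 0.044, -0.0], [-0.0, -0.003, -1.0]]
wrist_force: [-9.3, -1.3, 22.0]
finger_gap: -0.0001
grasp_force: 11.0
```

Emit:
jog_arm --pt "0 0 1 0 0 0 -1" --pt "0 0 0 0 0 0 -1" --pt "0 0 0 0 0 0 -1"

```text
time: 37.83
position: [0.4243, 0.1299, 0.0316]
orientation: [[-0.044, 0.999, -0.002], [0.999, 0.044, -0.0], [-0.0, -0.002, -1.0]]
wrist_force: [-10.8, -1.1, 32.4]
finger_gap: -0.0002
grasp_force: 15.7
```

Emit:
jog_arm --pt "0 0 -4 0 0 0 -1" --pt "0 0 -6 0 0 0 -1" --pt "0 0 -10 0 0 0 -1" --pt "0 0 -40 0 0 0 -1" --pt "0 0 -40 0 0 0 -1" --pt "-52.7 -2.4 0 0 0 0 0.2" --pt "-52.7 -2.4 0 0 0 0 0.2" --pt "-53 -2.4 0 0 0 0 0.4" --pt "-2.4 52.4 0 0 0 0 0.4" --pt "-2.4 52.4 0 0 0 0 0.4" --pt "-2.4 52.3 0 0 0 0 0.4" --pt "0 0 0 0 0 0 0.4" --pt "0 0 0 0 0 0 0.4"

```text
time: 39.45
position: [0.582, -0.0287, 0.1293]
orientation: [[-0.044, 0.999, -0.002], [0.999, 0.044, 0.0], [0.0, -0.002, -1.0]]
wrist_force: [-0.8, -0.2, -0.0]
finger_gap: 0.06
grasp_force: 0.0
```

```bash
cat > hd.py <<'E'
from h import *
import sys
im,s=snap('wrist',sys.argv[1]);R=s['orientation'];p=s['position'];print(p*1e3,R[:,1],s['finger_gap']);z=float(sys.argv[2])
h=cv2.cvtColor(im,cv2.COLOR_RGB2HSV);w=p.copy();w[2]=z;c=proj('wrist',w,s)[0]
m=(cv2.GaussianBlur(h[:,:,1],(3,3),0)<50);u=int(c[0])
for v in range(int(c[1])-24,int(c[1])+32,4):
    r=np.nonzero(m[v,u-40:u+40])[0]
    if len(r):
        q=[((np.r_[ray('wrist',(x,v),z,s)[0],z]-p)@R*1e3)[:2].round(1) for x in (u-40+r[0],u-40+r[-1])];print(v,*q)
E
python3 hd.py w20 .07
python3 - <<'E'
from h import *
a=cv2.imread('pics/s18.png').astype(int);b,_=snap('side','s20');b=b[:,:,::-1].astype(int)
t=np.abs(a-b).sum(2)[185:235,225:285];print('treadle diff px',(t>60).sum())
E
```

```text
[581.99483    -28.67263694 129.27670804] [ 0.99902044  0.04419301 -0.00226798] 0.05995063870369807
199 [18.4 -8.8] [18.4 11.3]
203 [15.5 -8.9] [15.5 11.4]
207 [12.6 -9.6] [12.6 12.1]
211 [  9.6 -13.9] [ 9.7 16.4]
215 [  6.7 -14.6] [ 6.7 17.2]
219 [  3.7 -15.4] [ 3.7 18. ]
223 [  0.6 -16.2] [ 0.7 18.8]
227 [ -2.4 -16.2] [-2.3 18.8]
231 [ -5.5 -16.3] [-5.4 18.9]
treadle diff px 0
```

Emit:
jog_arm --pt "-3 1.3 0 0 0 0 0.4" --pt "0 0 40 0 0 0 0.4" --pt "0 0 30 0 0 0 0.4" --pt "0 0 12 0 0 0 0.4" --pt "0 0 0 0 0 0 -0.1" --pt "0 0 0 0 0 0 -1" --pt "0 0 0 0 0 0 -1" --pt "0 0 0 0 0 0 -1" --pt "0 0 0 0 0 0 -1" --pt "0 0 0 0 0 0 -1" --squeeze 40

```text
time: 40.8
position: [0.5849, -0.0321, 0.049]
orientation: [[-0.044, 0.999, 0.002], [0.999, 0.044, -0.001], [-0.001, 0.001, -1.0]]
wrist_force: [-1.1, -2.2, 5.7]
finger_gap: 0.0351
grasp_force: 41.6
```

Emit:
jog_arm --pt "-1.5 0 0 0 0 0 -1" --pt "-3 0 0 0 0 0 -1" --pt "-4.5 0 0 0 0 0 -1" --pt "-4.5 0 0 0 0 0 -1" --pt "-4.5 0 0 0 0 0 -1" --pt "-4.5 0 0 0 0 0 -1" --pt "-4.5 0 0 0 0 0 -1" --pt "-4.5 0 0 0 0 0 -1" --pt "-4.5 0 0 0 0 0 -1" --pt "-4.5 0 0 0 0 0 -1" --pt "-4.5 0 0 0 0 0 -1" --pt "-4.5 0 0 0 0 0 -1" --pt "-3 0 0 0 0 0 -1"

```text
time: 42.42
position: [0.5867, -0.0846, 0.0479]
orientation: [[-0.044, 0.999, -0.0], [0.999, 0.044, 0.0], [0.0, -0.0, -1.0]]
wrist_force: [-0.8, 3.8, 1.8]
finger_gap: 0.0347
grasp_force: 41.2
```

Emit:
jog_arm --pt "-4.5 0 0.3 0 0 0 -1" --pt "-4.5 0 0.35 0 0 0 -1" --pt "-4.5 0 0.35 0 0 0 -1" --pt "-4.5 0 0.35 0 0 0 -1" --pt "-4.5 0 0.35 0 0 0 -1" --pt "-4.5 0 0.35 0 0 0 -1" --pt "-4.5 0 0.35 0 0 0 -1" --pt "-4.5 0 0.35 0 0 0 -1" --pt "-4.5 0 0.35 0 0 0 -1" --pt "-4.5 0 0.35 0 0 0 -1" --pt "-4.5 0 0.35 0 0 0 -1" --pt "-4.5 0 0.3 0 0 0 -1"

```text
time: 43.92
position: [0.5896, -0.1374, 0.045]
orientation: [[-0.044, 0.999, 0.001], [0.999, 0.044, 0.001], [0.001, 0.001, -1.0]]
wrist_force: [0.1, 10.8, 10.0]
finger_gap: 0.0348
grasp_force: 42.0
```

```bash
python3 st.py s21
```

```text
[ 589.6 -137.4   45. ] [ 0.1 10.8 10. ]
teal [295 210  21  21 176]
```

Emit:
jog_arm --pt "-2 0 -1 0 0 0 -1" --pt "-4.5 0 0 0 0 0 -1" --pt "-4.5 0 0 0 0 0 -1" --pt "-4.5 0 0 0 0 0 -1" --pt "-4.5 0 0 0 0 0 -1" --pt "-4.5 0 0 0 0 0 -1" --pt "-4.5 0 0 0 0 0 -1" --pt "-4.5 0 0 0 0 0 -1" --pt "-4.5 0 0 0 0 0 -1" --pt "-4.5 0 0 0 0 0 -1" --pt "-4.5 0 0 0 0 0 -1" --pt "-4.5 0 0 0 0 0 -1" --pt "-4.5 0 0 0 0 0 -1" --pt "-4.5 0 0 0 0 0 -1" --pt "-4.5 0 0 0 0 0 -1"

```text
time: 45.85
position: [0.5919, -0.2033, 0.045]
orientation: [[-0.044, 0.999, -0.0], [0.999, 0.044, 0.0], [0.0, -0.0, -1.0]]
wrist_force: [-0.8, 4.9, 2.8]
finger_gap: 0.0348
grasp_force: 41.4
```

```bash
python3 st.py s22
```

```text
[ 591.9 -203.3   45. ] [-0.8  4.9  2.8]
teal [303 219  22  29 271]
```

Emit:
jog_arm --pt "-4.5 0 0 0 0 0 -1" --pt "-4.5 0 0 0 0 0 -1" --pt "-4.5 0 0 0 0 0 -1" --pt "-4.5 0 0 0 0 0 -1" --pt "-4.5 0 0 0 0 0 -1" --pt "-4.5 0 0 0 0 0 -1" --pt "-4.5 0 0 0 0 0 -1" --pt "-4.5 0 0 0 0 0 -1" --pt "-4.5 0 0 0 0 0 -1" --pt "-4.5 0 0 0 0 0 -1" --pt "-4.5 0 0 0 0 0 -1" --pt "-4.5 0 0 0 0 0 -1" --pt "-4.5 0 0 0 0 0 -1" --pt "-4.5 0 0 0 0 0 -1" --pt "-4.5 0 0 0 0 0 -1" --pt "-4.5 0 0 0 0 0 -1" --pt "-4.5 0 0 0 0 0 -1" --pt "-4.5 0 0 0 0 0 -1" --pt "-3 0 0 0 0 0 -1" --pt "0 0 0 0 0 0 -1"

```text
time: 48.4
position: [0.5956, -0.2874, 0.045]
orientation: [[-0.044, 0.999, 0.0], [0.999, 0.044, -0.0], [-0.0, 0.0, -1.0]]
wrist_force: [-1.1, 3.3, 4.4]
finger_gap: 0.0346
grasp_force: 41.4
```

Emit:
jog_arm --pt "0 0 0 0 0 0 -0.1" --pt "0 0 0 0 0 0 0" --pt "0 0 0 0 0 0 0.4" --pt "0 0 -20 0 0 0 0.4" --pt "0 0 -40 0 0 0 0.4" --pt "0 0 -30 0 0 0 0.4" --pt "50 0 -20 0 0 0 0.4" --pt "50 0 -20 0 0 0 0.4" --pt "40 0 0 0 0 0 0.4" --pt "0 0 0 0 0 0 0.4" --pt "0 0 0 0 0 0 0.4"

```text
time: 49.78
position: [0.5896, -0.1477, 0.1749]
orientation: [[-0.044, 0.999, 0.0], [0.999, 0.044, -0.001], [-0.001, 0.0, -1.0]]
wrist_force: [0.1, 0.8, -0.2]
finger_gap: 0.06
grasp_force: 0.0
```

```bash
python3 st.py s23
python3 - <<'E'
from h import *
im,s=snap('wrist','w23');print(s['position']*1e3)
for o in hexfind(im,s,.056): print(o[:3], np.ptp(o[3],0))
h=cv2.cvtColor(im,cv2.COLOR_RGB2HSV)
# tray lip (front edge): low-sat column through the blank line, ahead
R=s['orientation'];p=s['position']
for tx in np.arange(.05,.21,.006):
    w=p+R@np.array([tx,0,0]);w[2]=.036;u,v=proj('wrist',w,s)[0].astype(int)
    if 0<=v<420:print(round(tx*1e3),round(w[1]*1e3),im[v,u],h[v,u,1],end='; ')
# insert height: parallax of ring in side vs wrist
E
```

```text
[ 589.6 -147.7  174.9] [ 0.1  0.8 -0.2]
teal [313 238  16  21 212]
teal [326 259  11  13 121]
[ 589.56787175 -148.17625149  174.75699665]
(array([262,  92,  31,  37, 851], dtype=int32), None, array([582.1, -69.9])) [25.4 28.4]
(array([264, 138,  29,  35, 796], dtype=int32), None, array([ 584.5, -109.5])) [24.8 29.2]
(array([265, 194,  28,  36, 811], dtype=int32), None, array([ 587.3, -165.3])) [25.3 33.6]
50 -98 [ 71 115 114] 98; 56 -92 [ 97 101  98] 10; 62 -86 [122 124 123] 4; 68 -80 [ 84 123 122] 81; 74 -74 [ 85 123 124] 80; 80 -68 [ 85 123 124] 80; 86 -62 [ 87 125 126] 79; 92 -56 [ 96 123 123] 56; 98 -50 [174 179 178] 7; 104 -44 [124 127 126] 6; 110 -38 [118 123 121] 10; 116 -32 [109 111 110] 5; 122 -26 [108 112 109] 9; 128 -20 [108 112 110] 9; 134 -14 [132 114  85] 91; 140 -8 [131 114  83] 93; 146 -2 [130 111  83] 92; 152 4 [129 110  81] 95; 158 10 [129 111  82] 93;
```

Run:
```python
from h import *
for t in('w12','w23'):
    im,s=load(t);h=cv2.cvtColor(im,cv2.COLOR_RGB2HSV)
    for (st,c) in teal(im,300)[1]:
        x,y,w,hh,_=st;sub=h[y:y+hh,x:x+w].reshape(-1,3)
        for nm,mm in(('brass',cv2.inRange(h[y:y+hh,x:x+w],(5,60,30),(35,255,255))),('dark',cv2.inRange(h[y:y+hh,x:x+w],(0,0,0),(180,255,35)))):
            q=np.argwhere(mm[5:-5,5:-5]);print(t,nm,len(q),(q.mean(0)+5).round(1) if len(q) else '',(w,hh),end=' | ')
        print()
    if t=='w23':
        v=194+21; print(h[v-6:v+8:1,279].tolist(), h[v,266:292].tolist())
```

```text
w12 brass 141 [22.2 17.6] (np.int32(36), np.int32(42)) | w12 dark 29 [22.6 17.7] (np.int32(36), np.int32(42)) | 
w12 brass 128 [25.9 17. ] (np.int32(34), np.int32(43)) | w12 dark 27 [26.5 16.9] (np.int32(34), np.int32(43)) | 
w12 brass 116 [29.2 15.9] (np.int32(32), np.int32(44)) | w12 dark 18 [30.7 16. ] (np.int32(32), np.int32(44)) | 
w23 brass 0  (np.int32(31), np.int32(37)) | w23 dark 0  (np.int32(31), np.int32(37)) | 
w23 brass 0  (np.int32(29), np.int32(35)) | w23 dark 0  (np.int32(29), np.int32(35)) | 
w23 brass 0  (np.int32(28), np.int32(36)) | w23 dark 0  (np.int32(28), np.int32(36)) | 
[[90, 86, 121], [90, 79, 122], [89, 83, 123], [90, 81, 120], [91, 79, 122], [90, 84, 119], [91, 86, 121], [90, 82, 121], [91, 84, 121], [92, 84, 121], [91, 82, 121], [89, 86, 121], [90, 79, 120], [90, 86, 121]] [[91, 106, 106], [91, 93, 112], [91, 83, 120], [92, 82, 121], [91, 84, 121], [91, 84, 121], [91, 86, 121], [89, 83, 120], [90, 83, 120], [90, 80, 121], [90, 84, 121], [91, 86, 119], [90, 79, 122], [91, 86, 121], [90, 84, 119], [91, 80, 124], [89, 84, 119], [91, 82, 122], [92, 84, 121], [91, 88, 119], [90, 81, 120], [90, 83, 120], [90, 84, 121], [91, 84, 122], [90, 88, 116], [91, 100, 107]]
```

```bash
python3 -c "
from station import bot
print(bot.sign_off())"
```

```text
the job is handed in; nothing more can be done
None
```

I found three blanks; all three were stood in the tray, pressed at the end stop with the treadle taken to its stop, and drawn back out standing on the infeed board. The brass no longer shows on any of them, so I take the inserts as home, though I couldn't measure their depth directly; the job is handed in.

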